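# Feed brass drawer pulls through the brushing machine with the push stick

## Robot

A 6-joint arm with a two-finger parallel gripper is mounted at the origin on the work surface. World frame = base frame: x ahead of the robot, y to its left, z up, the work surface at z = 0. Lengths are in mm, angles in rad, forces in N, time in s.
With the tool pointing down it reaches from about 350 to 975 mm from the base axis. Payload 7.1 kg.
Tool frame: the origin (TCP) lies between the finger pads, 19 mm behind the fingertips; this is the grasp point; z points along the fingers, y is the line along which they close (so a half turn about z gives the same grasp; the last joint's range is limited). The gripper opens to 88 mm and grips with 3 to 60 N. Pads are 20 mm wide; open, the fingers measure 115 mm over their backs; the gripper's body (75 mm by 178 mm) begins 61 mm behind the grasp point.
Start: joints at [-1.336, 0.423, 1.63, -0, 1.089, -0.019], TCP at [156.946, -604.957, 241.375] pointing down, gripper open.
Joint ranges: [-3, 3], [-0.9, 2.11], [0.09, 2.58], [-1.31, 4.45], [0.11, 2.69], [-2.54, 2.54]. Speed limits (rad/s): [2.39, 2.39, 3.01, 3.14, 3.14, 3.14].

## Interface

Orientations are given as a rotation vector (axis times angle).
In Python, from workcell import get_obs, cams, ticket, boxes_of gives the robot as it stands.
- The arm moves only by the shell command python3 -m creep 'ROWS' [OPENING]. ROWS is JSON, one flat list of numbers, 4 for each row, row after row: the shift along the world's x, y, z in m, then the turn about the world's z in rad. In form: [tx, ty, tz, spin, tx, ty, tz, spin, ...]. A call has 1 to 10 rows; each row is the pose to reach, as a shift and turn from the pose commanded when the call began; what a row does not reach only later rows make up. A row lasts 1/12 s, in which the tool goes at most 41.7 mm and 7.16 degrees, less where a joint would pass 70% of its speed; a pose out of reach is approached as far as the arm can. A call with a gripper value outside its range is refused whole. OPENING is the opening, from 0 (shut) to 1 (fully open), set as the call begins (- or left out, the last holds). The fingers move at their own pace and stop on an object; the grip force is fixed at half the most. Time passes only in rows, so rows that repeat a pose let the fingers close. It gives the time, the measured TCP pose, the force, the opening and the grip force at its end, in the units of the state.
- get_obs(): the state, without advancing time (a new reading comes with each control period).
- cams.get_image(name): name is "side" or "top" or "wrist"; returns (picture, depth): 384x512x3 uint8, red, green, blue; 384x512 float32, mm along the optical axis (not along the pixel's ray), 0 where there is no reading.
- cams.get_calibration(name): a dict with "mtx" (3x3 intrinsics, pixels), "D" ([k1, k2, p1, p2, k3] as OpenCV has them; the pictures are not rectified), "R" (3x3) and "t" (3): a world point X has camera coordinates R X + t; the wrist camera has in their place "mount" (4x4, takes a point from camera to tool coordinates, whose origin is the TCP and whose axes are the flange's). Camera axes: x right, y down, z forward; pixel columns grow to the right and rows downward; lengths in mm; the calibration is good to about 2 mm. A picture is of the moment at which its call begins: read the wrist's pose just before it. get_calibration takes no time and is no camera call.
- ticket.close_job(): hands the job in; it is judged then, once.
Trained networks look in the newest picture that a camera, given by its name, has taken for a name from the list of things; names that differ only in an ending like _2 or _b are one class to them, and where a whole thing is asked for, a point or a joint stands for the part that bears it (a point fixed in the world has none). Each returns a list of dicts, best first, with "score" (0 to 1); they miss things now and then, are a little off and sometimes report something else, mostly with a low value. They report only what shows in the picture. A call takes as long as a camera call.
- boxes_of(camera, target): "centre" ([column, row] in pixels, amid what is visible of it).
The state is a dict: "t": time; "qpos": joint angles; "qvel": joint speeds; "joint_torque": joint torques, N m; "ee_pos": TCP position; "orientation": TCP orientation; "ft_force": force on the tool from outside, world axes, zero at the start; "moment": the same for the moment, N m; "width": finger opening in mm; "grasp_force": force on a finger pad.
Only numpy, scipy, OpenCV 4.12 (cv2) and the standard library are available. Lean on these libraries where they do the work, as an engineer would, in place of code of your own. Each camera call takes 0.05 s, during which the arm holds its last target. There are 200 camera calls.

## Task

Run every loose brass drawer pull on the bench through the brushing machine: lay them lengthwise in the infeed trough, switch the machine on with the red lever before anything goes into the tunnel, and feed them all through to the catch tray with the wooden push stick. When the last one is in the tray switch the machine off, and hang the stick level by its hook on the little rail. Pulls go into the tray only through the tunnel, never by hand, and leave the two brass cups and the polish tin alone.

Things in the scene. Friction and masses are not known exactly. Their poses are not given: they have to be found in the camera images.
- pull0: one of up to four identical brass tab pulls (drawer pulls): flat base 36 x 24 x 7 mm with an upright finger tab 24 long x 9 thick x 20 mm high on its middle (27 mm tall in all), 90 g. Origin: centre of the base's underside; x along the 36 mm length (and along the tab), z up out of the tab. None if absent in this run
- pull1: one of up to four identical brass tab pulls (drawer pulls): flat base 36 x 24 x 7 mm with an upright finger tab 24 long x 9 thick x 20 mm high on its middle (27 mm tall in all), 90 g. Origin: centre of the base's underside; x along the 36 mm length (and along the tab), z up out of the tab. None if absent in this run
- pull2: one of up to four identical brass tab pulls (drawer pulls): flat base 36 x 24 x 7 mm with an upright finger tab 24 long x 9 thick x 20 mm high on its middle (27 mm tall in all), 90 g. Origin: centre of the base's underside; x along the 36 mm length (and along the tab), z up out of the tab. None if absent in this run
- pull3: one of up to four identical brass tab pulls (drawer pulls): flat base 36 x 24 x 7 mm with an upright finger tab 24 long x 9 thick x 20 mm high on its middle (27 mm tall in all), 90 g. Origin: centre of the base's underside; x along the 36 mm length (and along the tab), z up out of the tab. None if absent in this run
- stick: wooden push stick, 120 g, starting upright on its sole on the bench. Origin: on the sole's underside below the grip's middle; x along the stick to its nose, z up. Sole 20 mm wide, 14 high, from x = -60 to +210. Grip: upright block x = -20 to 20, 16 thick (y), up to z = 82. It balances about x = +48
- stick_grip (a point): on the stick's grip block, 60 mm above the sole's underside; take it here across its 16 mm thickness, tool pointing down
- stick_nose (a point): middle of the push stick's nose end, 210 mm ahead of its origin and 7 mm up
- stick_hook (a point): underside of the hook arm above the balance point (x = 48, z = 66 of the stick); the bar's top touches here when the stick hangs. From the grip's top the arm (z 66 to 82) runs forward to x = 85 and ends in a lip (x 70 to 85, down to z = 49). The hook is 50 mm wide inside; a bar enters from the front through the 35 mm gap between lip and sole (z 14 to 49)
- rail: fixed stand for hanging the push stick: round horizontal bar 12 mm thick, about 100 mm long, between two posts. Origin: on the bench below the bar's middle; y along the bar, z up; bar axis 200 mm above the bench. The stick hangs square across the bar, between the posts, pointing along the rail's x or -x
- rail_mid (a point): middle of the rail's bar, on its axis
- machine: fixed green bench brushing machine. Origin: on the bench under the tunnel mouth's middle; y is the feed direction, z up. Steel table 100 mm wide, top at z = 70, from y = -215 to 100. Guard housing over the brush: 120 mm wide, y = 0 to 100, top at z = 190; motor on its +x side, up to z = 185. The machine puts no force on the parts: all feeding is by pushing
- trough_floor (a point): on the floor of the infeed trough, 50 mm before the tunnel mouth; axes as the machine's. The trough lies between two rails 8 mm high and 8 mm thick, 32 mm apart inside, from y = -215 of the machine to -45, then narrowing to 27 mm at the mouth (y = 0); open above and at its rear end
- tunnel_mouth (a point): on the trough's floor, middle of the tunnel mouth; axes as the machine's (y = feed direction). From here a straight level tunnel 27 mm wide, 32 mm high and 100 mm long leads to the exit
- tunnel_exit (a point): on the table's outfeed edge, middle of the tunnel exit; axes as the machine's. Parts pushed past it fall into the catch tray
- tray_floor (a point): middle of the inner floor of the dark wooden catch tray fixed below the outfeed edge; inside 114 x 114 mm, walls up to 46 mm above this floor; axes as the machine's
- switch (a joint): red lever of the machine's switch, about 70 mm long, on a pedestal 100 mm to the machine's -x side of the trough and 115 mm before the mouth. Rad: 0 = off (leaning to the machine's -y, against the feed), 1 = on (leaning to +y, along the feed), upright at 0.5; light, stays where it is left
- switch_tip (a point): centre of the red ball (26 mm) at the lever's tip, 123 to 132 mm above the bench; it swings along the machine's y by about 70 mm
- cup_a: bystander: upturned brass cup, 74 mm across, 100 mm tall; origin under its centre
- cup_b: bystander: second upturned brass cup, same size
- tin: bystander: polish tin, 64 mm across, 45 mm tall; origin under its centre

How it is judged:
By the outcome, as a careful person would: the job done as asked, in the order asked, and still so for the second after the job is handed in, with the robot touching nothing.
Of pull0, pull1, pull2, pull3 only 3 to 4 are there at a start; the rules pass over those that are not, and their reading is None.
At some moment in a run one of pull0, pull1, pull2, pull3 may be knocked a few centimetres aside while the robot is not near it.
It also fails if it takes over 200 s, if anything falls off the work surface, if the arm or the gripper's body presses on something with over 40 N, if the wrist force passes 120 N, or if a joint passes its speed limit or range.

## Working session

There is one attempt and no reset: what is moved stays moved. The work goes in short steps, Python scripts to look and compute and a shell command to move; the robot and the scene stay as the last step left them, time stands still between calls to the robot, and variables do not carry over. Pictures are saved under pics/ and viewed, at most 14 in all, crops included, and the job is handed in when it is done.

```bash
mkdir -p pics; cat > h.py <<'E'
import numpy as np, cv2
from workcell import get_obs, cams, ticket, boxes_of
from scipy.spatial.transform import Rotation as Rn
def grab(cam):
    o=get_obs(); im,d=cams.get_image(cam); c=cams.get_calibration(cam)
    if cam=="wrist":
        T=np.eye(4); T[:3,:3]=Rn.from_rotvec(o["orientation"]).as_matrix(); T[:3,3]=o["ee_pos"]
        M=T@np.array(c["mount"]); R=M[:3,:3].T; t=-R@M[:3,3]
    else: R=np.array(c["R"]); t=np.array(c["t"]).ravel()
    return dict(im=im,d=d,K=np.array(c["mtx"]),D=np.array(c["D"]),R=R,t=t)
def world(g,px,depth=None,z=None):
    px=np.asarray(px,float).reshape(-1,2)
    n=cv2.undistortPoints(px[:,None],g["K"],g["D"])[:,0]
    r=np.c_[n,np.ones(len(n))]
    C=-g["R"].T@g["t"]; w=r@g["R"]
    if z is not None: s=(z-C[2])/w[:,2]
    else: s=depth if depth is not None else np.array([g["d"][int(round(p[1])),int(round(p[0]))] for p in px])
    return C+w*np.reshape(s,(-1,1))
def cloud(g):
    h,w=g["d"].shape; u,v=np.meshgrid(np.arange(w),np.arange(h))
    return world(g,np.c_[u.ravel(),v.ravel()],depth=g["d"].ravel()).reshape(h,w,3)
def proj(g,X):
    return cv2.projectPoints(np.asarray(X,float).reshape(-1,1,3),cv2.Rodrigues(g["R"])[0],g["t"],g["K"],g["D"])[0][:,0]
def save(n,im): cv2.imwrite("pics/"+n,cv2.cvtColor(im,cv2.COLOR_RGB2BGR))
E
python3 - <<'E'
from h import *
for c in ["top","side"]:
    g=grab(c); save(c+"0.png",g["im"]); print(c,"cam at",(-g["R"].T@g["t"]).round())
    for n in ["pull0","stick","stick_grip","stick_nose","stick_hook","rail","rail_mid","machine","tunnel_mouth","switch","switch_tip","cup_a","tin"]:
        b=boxes_of(c,n)
        print(n,[(round(x["score"],2),np.round(x["centre"]).tolist(),world(g,x["centre"])[0].round().tolist()) for x in b[:6]])
E
```

```text
top cam at [ 447.  -21. 1491.]
pull0 [(0.62, [358.0, 226.0], [472.0, -347.0, 4.0]), (0.6, [295.0, 230.0], [456.0, -142.0, 28.0])]
stick [(0.94, [271.0, 149.0], [706.0, -64.0, 84.0]), (0.22, [248.0, 225.0], [468.0, 4.0, 136.0])]
stick_grip [(0.71, [275.0, 145.0], [736.0, -78.0, -1.0]), (0.47, [197.0, 184.0], [584.0, 152.0, 190.0])]
stick_nose [(0.63, [272.0, 152.0], [707.0, -69.0, 20.0])]
stick_hook [(0.6, [272.0, 153.0], [708.0, -67.0, 6.0])]
rail [(0.91, [147.0, 257.0], [369.0, 332.0, 10.0])]
rail_mid [(0.87, [145.0, 253.0], [379.0, 341.0, -2.0])]
machine [(0.62, [194.0, 181.0], [592.0, 159.0, 187.0])]
tunnel_mouth [(0.59, [197.0, 185.0], [581.0, 151.0, 192.0])]
switch [(0.67, [249.0, 223.0], [476.0, 4.0, 136.0])]
switch_tip [(0.6, [250.0, 224.0], [471.0, -1.0, 143.0]), (0.22, [364.0, 163.0], [661.0, -346.0, 101.0])]
cup_a [(0.72, [353.0, 141.0], [729.0, -315.0, 100.0]), (0.56, [364.0, 164.0], [658.0, -347.0, 96.0]), (0.31, [145.0, 253.0], [378.0, 341.0, -2.0])]
tin [(0.79, [187.0, 246.0], [405.0, 196.0, 53.0])]
side cam at [  407. -1062.   897.]
pull0 [(0.7, [205.0, 311.0], [432.0,
[... 355 characters left out ...]
 -123.0, 72.0])]
stick_hook [(0.68, [296.0, 237.0], [693.0, -116.0, 79.0]), (0.56, [185.0, 199.0], [407.0, 170.0, 31.0]), (0.28, [210.0, 205.0], [473.0, -8.0, 130.0])]
rail [(0.68, [166.0, 168.0], [351.0, 326.0, 54.0]), (0.34, [222.0, 336.0], [465.0, -363.0, 14.0])]
rail_mid [(0.63, [171.0, 174.0], [363.0, 376.0, -1.0])]
machine [(0.61, [250.0, 184.0], [610.0, 145.0, 85.0])]
tunnel_mouth [(0.68, [249.0, 185.0], [605.0, 142.0, 86.0])]
switch [(0.6, [209.0, 203.0], [472.0, -5.0, 135.0])]
switch_tip [(0.47, [207.0, 206.0], [466.0, -10.0, 127.0])]
cup_a [(0.96, [308.0, 310.0], [657.0, -384.0, 93.0]), (0.53, [247.0, 185.0], [599.0, 143.0, 84.0])]
tin [(0.62, [186.0, 198.0], [410.0, 172.0, 35.0])]
```

```bash
python3 - <<'E'
import cv2
a=cv2.imread("pics/top0.png"); cv2.imwrite("pics/topc.png",cv2.resize(a[90:300,110:400],None,fx=2.7,fy=2.7,interpolation=2))
a=cv2.imread("pics/side0.png"); cv2.imwrite("pics/sidec.png",cv2.resize(a[120:370,130:400],None,fx=2.4,fy=2.4,interpolation=2))
E
```

```text
(no output)
```

View pics/topc.png

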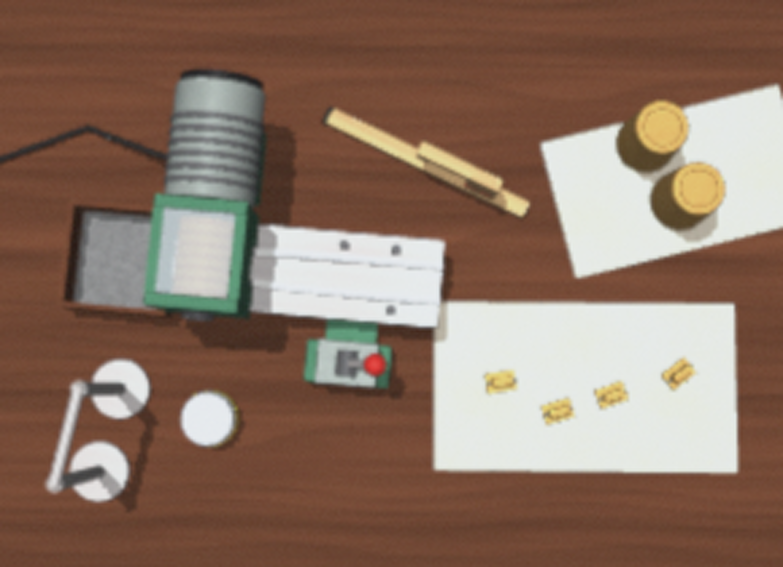

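View pics/sidec.png

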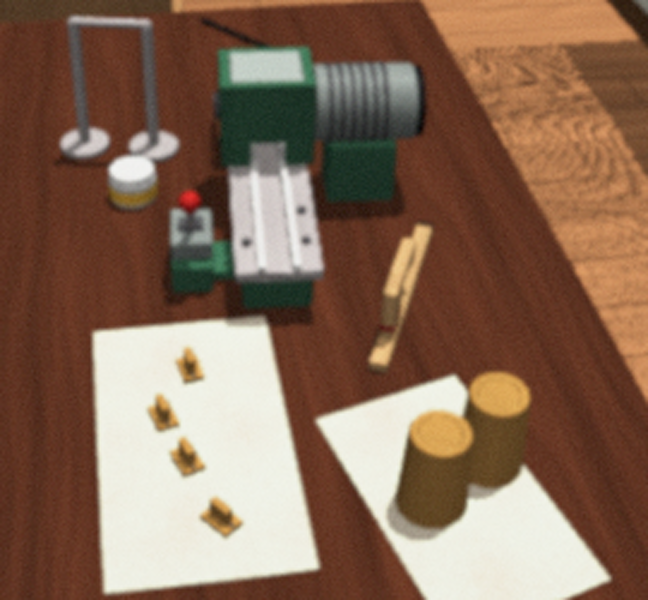

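The pictures show four pulls on the pale mat, with the stick's nose pointing up-left towards the machine (top crop 330,115). The lever is off, leaning to -y, and the rail is at lower left. Next I'll measure from depth and colour.

```bash
cat > m0.py <<'E'
from h import *
def rect(P):
    (c,s,a)=cv2.minAreaRect(P[:,:2].astype(np.float32)); return np.round(c,1),np.round(s,1),round(a,1)
for cam in ["top","side"]:
    g=grab(cam); W=cloud(g); hsv=cv2.cvtColor(g["im"],cv2.COLOR_RGB2HSV); X,Y,Z=W[...,0],W[...,1],W[...,2]
    def box(x0,x1,y0,y1,z0,z1): return (X>x0)&(X<x1)&(Y>y0)&(Y<y1)&(Z>z0)&(Z<z1)
    m=(hsv[...,1]>90)&(hsv[...,0]>8)&(hsv[...,0]<35)&box(360,560,-420,-80,-10,60)
    n,l,st,ce=cv2.connectedComponentsWithStats(m.astype(np.uint8))
    for i in range(1,n):
        if st[i,4]>15:
            P=W[l==i]; print(cam,"pull",st[i,4],rect(P),"med",np.median(P,0).round(1),"zp",np.percentile(P[:,2],[5,50,95]).round(1))
    m=box(600,820,-220,80,4,120)&(hsv[...,2]>120)&(hsv[...,0]>10)&(hsv[...,0]<35)
    P=W[m]; print(cam,"stick",len(P),rect(P),np.percentile(P[:,2],[2,50,98]).round())
    P=W[m&(Z>60)]; print(cam," grip/top",rect(P),P.mean(0).round(1),np.percentile(P[:,2],[5,50,95]).round())
    P=W[m&(Z<25)]; print(cam," sole",rect(P))
    m=box(500,720,-120,30,60,76); P=W[m]; print(cam,"table",rect(P),np.median(P[:,2]).round(1))
    m=box(480,720,0,300,180,200); P=W[m]; print(cam,"housing",rect(P),np.median(P[:,2]).round(1))
    m=box(300,480,200,450,180,230); P=W[m]
    if len(P)>5: print(cam,"bar",len(P),rect(P),P.mean(0).round(1),np.median(P[:,2]).round(1))
    m=((hsv[...,0]<6)|(hsv[...,0]>174))&(hsv[...,1]>180)&(hsv[...,2]>100)&box(400,600,-120,120,90,150)
    P=W[m]; print(cam,"ball",len(P),P.mean(0).round(1) if len(P) else '', np.argwhere(m).mean(0)[::-1] if len(P) else '')
    m=box(300,480,120,280,30,70); P=W[m]; print(cam,"tin",P.mean(0).round())
    np.savez(cam+".npz",W=W,**g)
E
python3 m0.py
```

```text
top pull 238 (array([ 555.6, -251. ]), array([337.6,   8.3]), 89.9) med [ 5.554e+02 -2.727e+02 -2.000e-01] zp [-6.2 -0.2  4.5]
top pull 65 (array([ 464.6, -355.3]), array([20.3, 32.7]), 38.4) med [ 464.4 -354.1    8.4] zp [ 2.1  8.4 29.1]
top pull 60 (array([ 454. , -143.5]), array([20. , 30.8]), 11.2) med [ 453.3 -142.8   10.6] zp [ 2.3 10.6 29.6]
top pull 63 (array([ 438.6, -275. ]), array([20.4, 31.1]), 21.9) med [ 438.4 -273.2    9.8] zp [ 1.4  9.8 30.3]
top pull 65 (array([ 419. , -210.5]), array([21.2, 31.1]), 14.1) med [ 419.1 -210.7    9.9] zp [ 4.1  9.9 29.4]
top stick 612 (array([680. , -73.5]), array([297.4, 174.8]), 83.9) [ 6. 16. 85.]
top  grip/top (array([649.9, -32.5]), array([ 98.9, 210.2]), 38.7) [687.6 -76.2  79. ] [68. 80. 86.]
top  sole (array([712.4, -76.9]), array([298. , 107.8]), 83.6)
top table (array([614.7, -33. ]), array([121. , 212.3]), 72.1) 70.1
top housing (array([623.6, 191.1]), array([102., 197.]), 86.5) 188.5
top bar 200 (array([392.7, 319.3]), array([ 15.3, 112.3]), 77.7) [392.9 319.2 203.2] 204.1
top ball 28 [471.2   4.1 133.9] [248.5        224.42
[... 795 characters left out ...]
.4   10.3] zp [ 5.7 10.3 29.5]
side pull 63 (array([ 555.7, -385.6]), array([ 8.3, 67.5]), 0.3) med [ 555.6 -389.     0.9] zp [-1.8  0.9  4. ]
side stick 523 (array([699.4, -69.1]), array([195.4, 308.3]), 6.7) [ 5. 17. 86.]
side  grip/top (array([643.5, -34.1]), array([109.9, 208.6]), 42.3) [684.1 -78.9  80.1] [68. 83. 86.]
side  sole (array([720.6, -79.7]), array([155.8, 282.5]), 6.7)
side table (array([615. , -34.1]), array([119.9, 215.2]), 73.6) 70.7
side housing (array([623.8, 191.2]), array([111.1, 192.9]), 86.8) 189.0
side bar 185 (array([392.2, 316.8]), array([ 17.2, 116.1]), 76.4) [392.1 316.9 199.8] 201.5
side ball 48 [470.9  -0.8 131.5] [208.6875 203.1875]
side tin [408. 190.  42.]
```

```bash
python3 -c "
from h import *
o=get_obs();print(o['t'],o['width'],Rn.from_rotvec(o['orientation']).as_matrix().round(3).tolist())
print(cams.get_calibration('wrist')['mount'])"
python3 -m creep '[0.14,0.175,0.08,0, 0.14,0.175,0.08,0, 0.14,0.175,0.08,0, 0.14,0.175,0.08,0, 0.14,0.175,0.08,0, 0.14,0.175,0.08,0,0.14,0.175,0.08,0,0.14,0.175,0.08,0]' 1
python3 -m creep '[0.143,0.18,0.08,0, 0.143,0.18,0.08,0, 0.143,0.18,0.08,0, 0.143,0.18,0.08,0, 0.143,0.18,0.08,0, 0.143,0.18,0.08,0,0.143,0.18,0.08,0,0.143,0.18,0.08,0]'
```

```text
1.5 87.71333821734028 [[0.968, 0.251, 0.0], [0.251, -0.968, 0.0], [0.0, -0.0, -1.0]]
[[ 2.45841013e-04 -9.66564093e-01 -2.56425027e-01  6.96078867e+01]
 [ 9.99999751e-01  6.78167302e-05  7.03097264e-04 -3.86686533e-01]
 [-6.62198662e-04 -2.56425136e-01  9.66563868e-01 -1.43114888e+02]
 [ 0.00000000e+00  0.00000000e+00  0.00000000e+00  1.00000000e+00]]
t: 2.17
ee_pos: [297.9, -429.3, 322.3]
orientation: [3.114, 0.402, 0.001]
ft_force: [0.1, 1.3, -0.5]
width: 87.5
grasp_force: 0.0
t: 2.83
ee_pos: [440.6, -249.9, 401.3]
orientation: [3.115, 0.401, 0.0]
ft_force: [0.1, -0.9, -0.3]
width: 87.9
grasp_force: 0.0
```

```bash
cat > pulls.py <<'E'
from h import *
def pulls(g,x0=350,x1=545,y0=-450,y1=-90):
    W=cloud(g); hsv=cv2.cvtColor(g["im"],cv2.COLOR_RGB2HSV); X,Y,Z=W[...,0],W[...,1],W[...,2]
    m=(hsv[...,1]>90)&(hsv[...,0]>8)&(hsv[...,0]<35)&(X>x0)&(X<x1)&(Y>y0)&(Y<y1)&(Z>-12)&(Z<60)
    n,l,st,ce=cv2.connectedComponentsWithStats(m.astype(np.uint8)); out=[]
    for i in range(1,n):
        if st[i,4]<30: continue
        P=W[l==i]; q=P[np.abs(P[:,2]-7)<4]
        c,s,a=cv2.minAreaRect(q[:,:2].astype(np.float32)); a+= 90 if s[1]>s[0] else 0
        tp=P[P[:,2]>np.percentile(P[:,2],97)-3]
        out.append(dict(n=st[i,4],c=np.round(c,1),s=np.round(s,1),a=round(a%180,1),top=tp.mean(0).round(1),px=ce[i].round()))
    return out
if __name__=="__main__":
    g=grab("wrist"); save("w1.png",g["im"]); print(np.median(cloud(g)[...,2]))
    for p in pulls(g): print(p)
    g=grab("top"); [print("top",p) for p in pulls(g)]
E
python3 pulls.py
python3 -m creep '[0.15,0.19,0.01,0, 0.15,0.19,0.01,0, 0.15,0.19,0.01,0, 0.15,0.19,0.01,0, 0.15,0.19,0.01,0, 0.15,0.19,0.01,0,0.15,0.19,0.01,0,0.15,0.19,0.01,0]'
python3 - <<'E'
from h import *
g=grab("wrist"); save("w2.png",g["im"]); W=cloud(g); np.savez("w2.npz",W=W,**g)
for n in ["pull0","stick","stick_grip","stick_nose","stick_hook","machine","tunnel_mouth","switch_tip"]:
        b=boxes_of("wrist",n)
        print(n,[(round(x["score"],2),np.round(x["centre"]).tolist(),world(g,x["centre"])[0].round().tolist()) for x in b[:3]])
E
```

```text
0.9125610283182368
{'n': np.int32(1241), 'c': array([0., 0.]), 's': array([0., 0.]), 'a': 0.0, 'top': array([ 4.531e+02, -4.379e+02,  1.000e-01]), 'px': array([357., 168.])}
{'n': np.int32(271), 'c': array([ 454.9, -144.1]), 's': array([23.1, 34.9]), 'a': 100.2, 'top': array([ 455.5, -143.8,   26.4]), 'px': array([202., 128.])}
{'n': np.int32(261), 'c': array([ 465.8, -355.9]), 's': array([23.8, 35.4]), 'a': 127.3, 'top': array([ 466.2, -356.1,   26.8]), 'px': array([318., 152.])}
{'n': np.int32(252), 'c': array([ 440.1, -275.8]), 's': array([23.8, 35.3]), 'a': 110.5, 'top': array([ 440.5, -275.5,   26.5]), 'px': array([271., 154.])}
{'n': np.int32(255), 'c': array([ 420.2, -212. ]), 's': array([22.4, 34.9]), 'a': 104.7, 'top': array([ 420.7, -211.7,   26.7]), 'px': array([234., 156.])}
top {'n': np.int32(62), 'c': array([ 453.4, -143.4]), 's': array([19.3, 32.5]), 'a': 90.5, 'top': array([ 453.6, -144.6,   28.7]), 'px': array([295., 231.])}
top {'n': np.int32(72), 'c': array([ 419.7, -212.6]), 's': array([20.5, 34.8]), 'a': 106.4, 'top': array([ 418.4, -211.8,   27.5]), 'px': array([316., 242.])}
t: 3.6
ee_pos: [590.1, -60.5, 409.8]
orientation: [-3.116, -0.398, 0.004]
ft_force: [0.8, -0.3, 0.2]
width: 87.9
grasp_force: 0.0
pull0 [(0.8, [310.0, 251.0], [424.0, -210.0, 19.0]), (0.74, [39.0, 207.0], [375.0, 326.0, 9.0]), (0.7, [386.0, 245.0], [470.0, -357.0, 12.0])]
stick [(0.61, [275.0, 77.0], [710.0, -56.0, 83.0])]
stick_grip [(0.57, [274.0, 75.0], [713.0, -54.0, 83.0])]
stick_nose [(0.65, [276.0, 73.0], [716.0, -55.0, 81.0]), (0.24, [110.0, 116.0], [602.0, 143.0, 156.0])]
stick_hook [(0.62, [275.0, 77.0], [710.0, -56.0, 83.0]), (0.62, [110.0, 119.0], [599.0, 142.0, 154.0])]
machine [(0.72, [114.0, 116.0], [602.0, 143.0, 142.0]), (0.48, [443.0, 148.0], [676.0, -332.0, 101.0])]
tunnel_mouth [(0.66, [113.0, 116.0], [603.0, 142.0, 148.0])]
switch_tip []
```

View pics/w2.png

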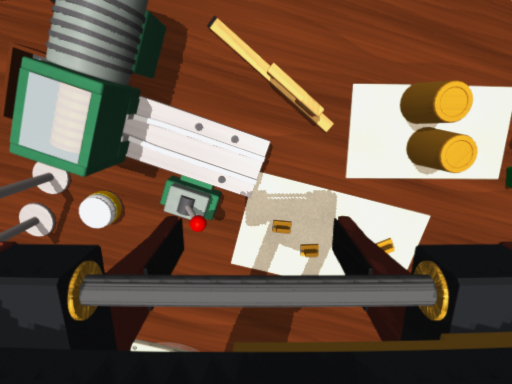

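The wrist view shows the table from (135,105) to (265,190), the lever ball at (198,224), the stick from (212,22) to (330,128), and the housing at left. Next I'll fit the machine's axes.

```bash
cat > fit.py <<'E'
from h import *
for f in ["w2.npz","top.npz","side.npz"]:
    g=dict(np.load(f)); W=g["W"]; X,Y,Z=W[...,0],W[...,1],W[...,2]; hsv=cv2.cvtColor(g["im"],cv2.COLOR_RGB2HSV)
    m=(Z>64)&(Z<84)&(X>535)&(X<700)&(Y>-170)&(Y<40)&(hsv[...,1]<60)&(hsv[...,2]>110)
    n,l,st,_=cv2.connectedComponentsWithStats(m.astype(np.uint8)); i=1+st[1:,4].argmax(); P=W[l==i]
    lo,hi=[],[]
    for y in np.arange(-120,30,5):
        q=P[np.abs(P[:,1]-y)<3,0]
        if len(q)>8: lo.append((y,np.percentile(q,2))); hi.append((y,np.percentile(q,98)))
    lo,hi=np.array(lo),np.array(hi); a=np.polyfit(lo[:,0],lo[:,1],1); b=np.polyfit(hi[:,0],hi[:,1],1)
    # rear edge
    e=[(x,P[np.abs(P[:,0]-x)<3,1].min()) for x in range(560,640,5)]; c=np.polyfit(*zip(*e),1)
    print(f,"lo",a.round(3),"hi",b.round(3),"rear y=",c.round(3),"mid at y=-60:",np.polyval((a+b)/2,-60).round(1),"rear y mid",np.polyval(c,600).round(1), "zmed",np.median(P[:,2]).round(1))
    # rails
    r=P[P[:,2]>75.5]; print(" rails",len(r))
    # housing top
    H=W[(Z>180)&(Z<198)&(X>540)&(X<700)&(Y>30)&(Y<240)&((hsv[...,1]<60)|((hsv[...,0]>60)&(hsv[...,0]<90)))]
    if len(H)>50: print(" housing",cv2.minAreaRect(H[:,:2].astype(np.float32)))
    S=(hsv[...,0]>12)&(hsv[...,0]<32)&(hsv[...,1]>60)&(hsv[...,2]>140)&(X>640)&(Y>-180)&(Y<60)&(Z>4)
    for nm,z0,z1 in [("sole",9,20),("top",74,92)]:
        q=W[S&(Z>z0)&(Z<z1)][:,:2].astype(np.float32)
        if len(q)>10:
            d=q-np.median(q,0); 
            c,s,an=cv2.minAreaRect(q); v=cv2.fitLine(q,cv2.DIST_HUBER,0,.01,.01).ravel()
            print(" ",nm,len(q),np.round(c,1),np.round(s,1),round(an,1),"line ang",np.degrees(np.arctan2(v[1],v[0])).round(1),"thru",v[2:].round(1), np.median(W[S&(Z>z0)&(Z<z1)][:,2]).round(1))
            t=(q-v[2:])@v[:2]; print("   ends",(v[2:]+np.percentile(t,1)*v[:2]).round(1),(v[2:]+np.percentile(t,99)*v[:2]).round(1))
    m=((hsv[...,0]<6)|(hsv[...,0]>174))&(hsv[...,1]>180)&(hsv[...,2]>90)&(X>420)&(X<560)&(Y>-80)&(Y<120)&(Z>90)
    print(" ball",W[m].mean(0).round(1))
E
python3 fit.py
```

```text
Traceback (most recent call last):
  File "fit.py", line 12, in <module>
    e=[(x,P[np.abs(P[:,0]-x)<3,1].min()) for x in range(560,640,5)]; c=np.polyfit(*zip(*e),1)
          ~~~~~~~~~~~~~~~~~~~~~~~~~~~^^
ValueError: zero-size array to reduction operation minimum which has no identity
```

```bash
sed -i 's/^    n,l,st,_=.*$/    P=W[m]/; s/range(560,640,5)\]/range(560,640,5) if (np.abs(P[:,0]-x)<3).any()]/' fit.py; python3 fit.py
```

```text
w2.npz lo [-3.60000e-02  5.37021e+02] hi [7.4000e-02 6.2028e+02] rear y= [   0.439 -324.901] mid at y=-60: 577.5 rear y mid -61.4 zmed 70.0
 rails 697
 housing ((620.0166015625, 189.9549560546875), (99.90895080566406, 159.94683837890625), 89.91505432128906)
  sole 1249 [718.1 -55.5] [263.   21.2] 64.4 line ang 63.5 thru [727.6 -31.5] 13.6
   ends [ 658.4 -170.1] [773.1  59.7]
  top 751 [701.1 -90.9] [104.5  16.4] 64.6 line ang 64.6 thru [701.4 -90. ] 81.6
   ends [ 679.2 -136.7] [722.8 -44.7]
 ball [474.5   3.9 131.7]
top.npz lo [-6.00000e-03  5.35988e+02] hi [8.30000e-02 6.17745e+02] rear y= [   0.771 -517.091] mid at y=-60: 574.5 rear y mid -54.3 zmed 71.0
 rails 162
 housing ((619.8544921875, 190.02516174316406), (99.34761047363281, 158.8207550048828), 89.61479949951172)
  sole 316 [716.2 -55.8] [261.9  21. ] 64.3 line ang 63.9 thru [723.  -39.1] 13.6
   ends [ 658.2 -171.5] [771.2  59.1]
  top 167 [699.  -91.8] [103.   16.4] 64.6 line ang 63.6 thru [698.1 -92.3] 81.4
   ends [ 676.1 -136.4] [721.  -46.1]
 ball [470.4   3.3 180.7]
side.npz lo [-1.06000e-01  5.37619e+02] hi [5.60000e-02 6.15368e+02] rear y= [   0.281 -234.234] mid at y=-60: 578.0 rear y mid -65.4 zmed 71.3
 rails 140
 housing ((618.9974975585938, 187.3933868408203), (103.57195281982422, 159.52662658691406), 88.53649139404297)
  sole 233 [715.2 -57.5] [266.   20.7] 64.4 line ang 64.1 thru [720.5 -55.3] 15.5
   ends [ 662.1 -175.3] [775.7  58. ]
  top 162 [698.6 -91.6] [106.7  16.6] 64.5 line ang 64.4 thru [698.4 -94.3] 83.5
   ends [ 677.1 -139. ] [721.6 -45.9]
 ball [471.2  -0.9 131.2]
```

```bash
python3 -m creep '[-0.05,0.02,-0.15,0,-0.05,0.02,-0.15,0,-0.05,0.02,-0.15,0,-0.05,0.02,-0.15,0,-0.05,0.02,-0.15,0,-0.05,0.02,-0.15,0,-0.05,0.02,-0.15,0]'
cat > tr.py <<'E'
from h import *
import sys
g=grab("wrist"); W=cloud(g); np.savez("w3.npz",W=W,**g)
# ortho picture at z=74, 0.5 mm... x up, y left ; 2px/mm
xs=np.arange(660,500,-.35); ys=np.arange(110,-170,-.35)
XX,YY=np.meshgrid(xs,ys,indexing="ij")
p=proj(g,np.c_[XX.ravel(),YY.ravel(),np.full(XX.size,float(sys.argv[1]))]).astype(np.float32).reshape(*XX.shape,2)
save("ortho.png",cv2.remap(g["im"],p[...,0],p[...,1],1))
for y in range(-130,60,20):
    m=(np.abs(W[...,1]-y)<2.0)&(W[...,0]>530)&(W[...,0]<650)&(W[...,2]>60)&(W[...,2]<95)
    q=W[m]; b=((q[:,0]-530)//4).astype(int); print(y,[f"{530+4*k}:{np.median(q[b==k,2]):.0f}" for k in np.unique(b)])
E
python3 tr.py 78
```

```text
t: 4.63
ee_pos: [542.0, -40.3, 263.6]
orientation: [3.116, 0.397, 0.005]
ft_force: [0.6, -0.1, 0.8]
width: 87.7
grasp_force: 0.0
-130 []
-110 []
-90 []
-70 ['550:69', '554:70', '558:69', '562:70', '566:70', '570:69', '574:69', '578:70', '582:78', '586:78', '590:70', '594:70', '598:70', '602:70', '606:70', '610:70', '614:70']
-50 ['530:69', '534:70', '538:70', '542:78', '546:78', '550:73', '554:69', '558:70', '562:70', '566:70', '570:69', '574:70', '578:70', '582:78', '586:78', '590:74', '594:70', '598:70', '602:69', '606:70', '610:70', '614:70']
-30 ['530:70', '534:70', '538:70', '542:71', '546:78', '550:77', '554:70', '558:70', '562:70', '566:70', '570:70', '574:70', '578:70', '582:70', '586:78', '590:78', '594:70', '598:70', '602:70', '606:70', '610:69', '614:70', '618:70']
-10 ['530:74', '534:74', '538:74', '542:70', '546:78', '550:78', '554:71', '558:70', '562:70', '566:70', '570:70', '574:70', '578:70', '582:69', '586:77', '590:78', '594:70', '598:70', '602:69', '606:70', '610:70', '614:70', '618:70']
10 ['530:70', '534:69', '538:70', '542:70', '546:77', '550:78', '554:77', '558:69', '562:69', '566:70', '570:70', '574:70', '578:70', '582:70', '586:73', '590:78', '594:77', '598:70', '602:70', '606:70', '610:69', '614:70', '618:69', '622:69']
30 ['530:70', '534:69', '538:70', '542:70', '546:70', '550:78', '554:78', '558:70', '562:69', '566:70', '570:70', '574:70', '578:70', '582:69', '586:70', '590:77', '594:78', '598:70', '602:69', '606:70', '610:69', '614:70', '618:70', '622:69']
50 ['530:70', '534:70', '538:69', '542:70', '546:70', '550:78', '554:78', '558:70', '562:70', '566:69', '570:70', '574:70', '578:69', '582:70', '586:70', '590:77', '594:78', '598:77', '602:70', '606:70', '610:70', '614:70', '618:69', '622:70']
```

View pics/ortho.png

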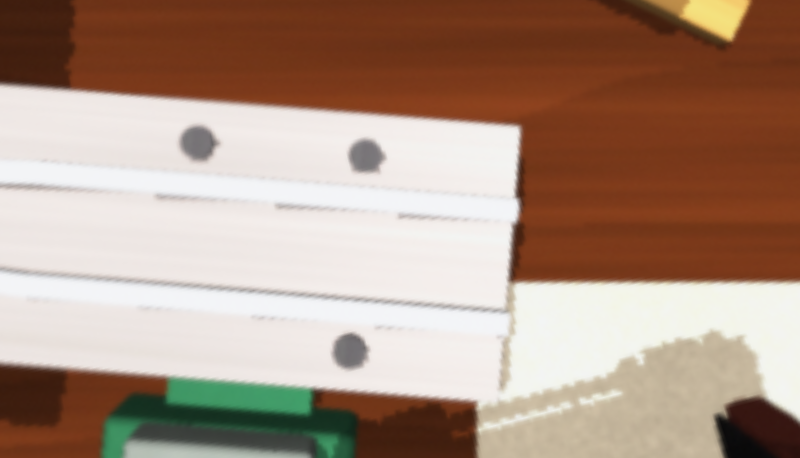

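The rectified view shows the trough between the rails (rows ~185-205 and 270-325) and the table's rear edge at column ~515. Next I'll fit the rail lines.

```bash
python3 - <<'E'
from h import *
g=dict(np.load("w3.npz")); W=g["W"]; X,Y,Z=[W[...,i] for i in range(3)]
m=(Z>75.5)&(Z<81)&(X>532)&(X<605)&(Y>-68)&(Y<85); P=W[m]
for k in range(2): pass
c=(P[:,0]-0.065*P[:,1]); s=c.mean()
a=[np.polyfit(q[:,1],q[:,0],1) for q in (P[c<s],P[c>s])]
print(a,[np.std(q[:,0]-np.polyval(k,q[:,1])) for q,k in zip((P[c<s],P[c>s]),a)])
k=(a[0]+a[1])/2; print("mid",k,"yaw from y deg",np.degrees(np.arctan(k[0])),"spacing",(a[1]-a[0])[1])
P=W[(Z>67)&(Z<73)&(X>530)&(X<615)&(Y<-40)&(Y>-100)]
th=np.arctan(k[0]); f=np.array([np.sin(th),np.cos(th)]); n=np.array([np.cos(th),-np.sin(th)])
t=P[:,:2]@f; print("rear t",np.percentile(t,[0,.5,2]))
r=np.percentile(t,.3); base=np.array([k[1],0]); base=base-(base@f)*f
o=base+(r+215)*f; print("f",f,"n",n,"mouth",o)
for d in [-25,-63,-101,-140,-70,-108,-146,-184,-215]: print(d,(o+d*f).round(1))
hs=cv2.cvtColor(g["im"],cv2.COLOR_RGB2HSV)
w=dict(np.load("w2.npz")); W=w["W"]; hs=cv2.cvtColor(w["im"],cv2.COLOR_RGB2HSV)
H=W[(W[...,2]>183)&(W[...,2]<196)&(W[...,0]>540)&(W[...,0]<660)&(W[...,1]>100)&(W[...,1]<260)][:,:2]-o
print("housing f range",np.percentile(H@f,[1,99]),"n range",np.percentile(H@n,[1,50,99]))
o2=get_obs(); print(o2["t"],o2["ee_pos"])
E
```

```text
[array([8.25306531e-02, 5.51834010e+02]), array([7.88362911e-02, 5.91864170e+02])] [np.float64(2.402805467195417), np.float64(2.3737789126553617)]
mid [8.06834721e-02 5.71849090e+02] yaw from y deg 4.612830177656628 spacing 40.03015991987422
rear t [-23.80841156 -23.54959008 -22.97209512]
f [0.08042213 0.99676089] n [ 0.99676089 -0.08042213] mouth [583.54469352 144.95662549]
-25 [581.5 120. ]
-63 [578.5  82.2]
-101 [575.4  44.3]
-140 [572.3   5.4]
-70 [577.9  75.2]
-108 [574.9  37.3]
-146 [571.8  -0.6]
-184 [568.7 -38.4]
-215 [566.3 -69.3]
housing f range [-0.24444487 98.62980364] n range [-47.17593204   8.92541057  59.22116218]
4.6833 [542.38466158 -40.3933525  264.05330827]
```

```bash
python3 -m creep '[-0.088,-0.104,-0.12,1.2,-0.088,-0.104,-0.12,1.2,-0.088,-0.104,-0.12,1.2,-0.088,-0.104,-0.12,1.2,-0.088,-0.104,-0.12,1.2,-0.088,-0.104,-0.12,1.2,-0.088,-0.104,-0.12,1.2,-0.088,-0.104,-0.12,1.2,-0.088,-0.104,-0.12,1.2,-0.088,-0.104,-0.12,1.2]'
python3 -m creep '[0,0,0,0.296,0,0,0,0.296,0,0,0,0.296,0,0,0,0.296,0,0,0,0.296]'
python3 - <<'E'
from pulls import *
o=get_obs(); R=Rn.from_rotvec(o['orientation']).as_matrix(); print(o['ee_pos'],np.degrees(np.arctan2(R[1,0],R[0,0])),o['qpos'])
for c in("wrist","top"):
    g=grab(c); save("w4.png",g["im"]) if c=="wrist" else 0
    for p in pulls(g): print(c,p["c"],p["s"],p["a"],p["top"])
E
```

```text
t: 5.52
ee_pos: [454.8, -145.3, 143.5]
orientation: [2.338, 2.092, 0.004]
ft_force: [1.0, 0.2, 1.1]
width: 88.1
grasp_force: 0.0
t: 5.93
ee_pos: [454.0, -144.8, 143.0]
orientation: [2.014, 2.406, 0.002]
ft_force: [-0.9, -0.1, 0.5]
width: 87.9
grasp_force: 0.0
[ 454.02683909 -144.82105754  142.9584687 ] 100.141651140848 [-3.33733334e-01  3.59940783e-01  2.02399734e+00 -1.97027796e-05
  7.53707009e-01 -5.10727534e-01]
wrist [ 455.3 -143.1] [23.3 35.6] 99.7 [ 454.8 -143.1   26.6]
wrist [ 420.3 -211.1] [24.2 35.8] 105.8 [ 420.4 -210.3   26.7]
wrist [ 444.8 -288. ] [23.8  8.4] 17.2 [ 441.4 -278.2   26.8]
wrist [ 454.4 -344.3] [15.7  5.1] 37.1 [ 455.6 -342.3    6.4]
top [ 446.4 -438.6] [192.2  22.1] 0.9 [ 451.6 -438.1    4.8]
top [ 465.5 -355.1] [20.2 32.6] 133.8 [ 464.7 -358.3   28.8]
```

```bash
python3 -m creep '[0.001,0.0015,-0.06,0,0.001,0.0015,-0.09,0,0.001,0.0015,-0.105,0,0.001,0.0015,-0.113,0,0.001,0.0015,-0.113,0,0.001,0.0015,-0.113,0]'
python3 -m creep '[0,0,0,0,0,0,0,0,0,0,0,0,0,0,0,0,0,0,0,0]' 0
python3 -m creep '[0,0,0.01,0,0,0,0.04,0,0,0,0.08,0,0,0,0.12,0,0,0,0.16,0,0,0,0.17,0,0,0,0.17,0]'
```

```text
t: 6.53
ee_pos: [453.5, -142.7, 28.9]
orientation: [2.014, 2.41, 0.0]
ft_force: [0.2, -0.2, 0.1]
width: 87.7
grasp_force: 0.0
t: 6.95
ee_pos: [453.4, -142.6, 29.0]
orientation: [2.013, 2.41, 0.001]
ft_force: [0.7, -0.7, -0.8]
width: 58.0
grasp_force: 0.0
t: 7.53
ee_pos: [454.9, -143.1, 202.3]
orientation: [2.009, 2.406, 0.004]
ft_force: [0.1, 0.1, -1.2]
width: 11.3
grasp_force: 0.0
```

```bash
python3 -m creep '[0,0,-0.04,0,0,0,-0.08,0,0,0,-0.10,0,0,0,-0.10,0,0,0,-0.12,0,0,0,-0.15,0,0,0,-0.17,0,0,0,-0.172,0,0,0,-0.172,0]' 0.4
python3 -m creep '[0,0,0,0,0,0,0,0,0,0,0,0,0,0,0,0,0,0,0,0,0,0,0,0,0,0,0,0,0,0,0,0]' 0
python3 -m creep '[0,0,0.01,0,0,0,0.04,0,0,0,0.08,0,0,0,0.12,0,0,0,0.16,0,0,0,0.17,0,0,0,0.17,0]'
```

```text
t: 8.28
ee_pos: [452.0, -142.1, 25.8]
orientation: [-2.012, -2.409, 0.002]
ft_force: [-0.9, 0.2, 0.1]
width: 35.2
grasp_force: 0.0
t: 8.95
ee_pos: [453.7, -142.7, 27.3]
orientation: [2.013, 2.41, 0.001]
ft_force: [-0.8, 0.5, 7.8]
width: 8.4
grasp_force: 30.0
t: 9.53
ee_pos: [454.8, -143.1, 200.1]
orientation: [2.01, 2.406, 0.004]
ft_force: [0.3, -0.4, -2.0]
width: 8.7
grasp_force: 30.0
```

```bash
python3 -m creep '[0.1245,0.236,0,-0.257,0.1245,0.236,0,-0.257,0.1245,0.236,0,-0.257,0.1245,0.236,0,-0.257,0.1245,0.236,0,-0.257,0.1245,0.236,0,-0.257,0.1245,0.236,0,-0.257,0.1245,0.236,0,-0.257,0.1245,0.236,0,-0.257]'
python3 -m creep '[0,0,-0.04,0,0,0,-0.07,0,0,0,-0.085,0,0,0,-0.095,0,0,0,-0.1,0,0,0,-0.1,0,0,0,-0.1,0]'
python3 -c "
from h import *
o=get_obs(); R=Rn.from_rotvec(o['orientation']).as_matrix(); print(o['ee_pos'],np.degrees(np.arctan2(R[1,0],R[0,0])))
g=grab('wrist'); save('w5.png',g['im'])"
```

```text
t: 10.28
ee_pos: [576.3, 94.5, 193.9]
orientation: [-2.302, -2.135, 0.005]
ft_force: [-0.7, -1.3, -1.7]
width: 9.0
grasp_force: 30.0
t: 10.87
ee_pos: [576.5, 91.7, 102.2]
orientation: [-2.307, -2.131, 0.003]
ft_force: [-19.0, -4.8, 63.9]
width: 10.7
grasp_force: 56.9
[576.48765482  91.67977125 102.1790173 ] 85.45624756580585
```

View pics/w5.png

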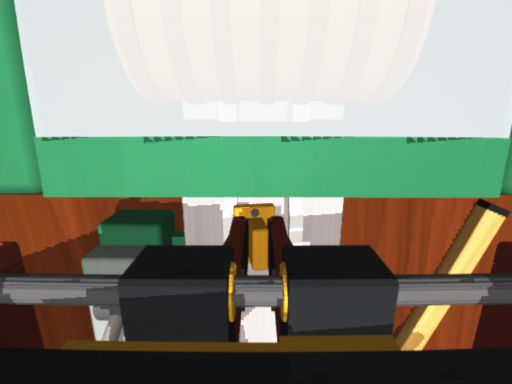

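It's pressing: the base's left edge (about col 235) sits on the left rail. I'll lift and correct.

```bash
python3 -m creep '[0,0,0.015,0,0,0,0.02,0,0,0,0.02,0,0,0,0.02,0,0,0,0.02,0,0,0,0.02,0]'
python3 - <<'E'
from h import *
o=get_obs(); R=Rn.from_rotvec(o['orientation']).as_matrix(); print(o['ee_pos'],np.degrees(np.arctan2(R[1,0],R[0,0])),o['ft_force'])
g=grab('wrist'); W=cloud(g); hsv=cv2.cvtColor(g["im"],cv2.COLOR_RGB2HSV); P=W[(hsv[...,1]>120)&(hsv[...,0]>12)&(hsv[...,0]<32)&(hsv[...,2]>90)&(np.abs(W[...,0]-580)<40)&(np.abs(W[...,1]-95)<30)&(W[...,2]<150)]
f=np.array([.0804,.9968]);n=np.array([.9968,-.0804]); mo=np.array([583.5,145])
q=P[:,:2]-mo; print(len(P)); zz=P[:,2]
for a in np.unique((zz//3)): 
    k=(zz//3)==a; print(a*3,k.sum(),np.percentile(q[k]@n,[3,97]).round(1),np.percentile(q[k]@f,[3,97]).round(1))
for y in (60,70,110,120):
    m=(np.abs(W[...,1]-y)<2.0)&(W[...,0]>545)&(W[...,0]<615)&(W[...,2]>60)&(W[...,2]<85); p=W[m]; r=p[p[:,2]>75]; print(y,571.85+.0807*y, np.percentile(r[:,0],[2,98]) if len(r)>3 else len(r))
E
```

```text
t: 11.42
ee_pos: [576.6, 93.1, 115.1]
orientation: [-2.306, -2.132, 0.003]
ft_force: [0.2, 0.4, -0.5]
width: 8.6
grasp_force: 30.0
[576.57813048  93.12686008 115.09344152] 85.51306430391384 [ 0.19698293  0.40273238 -0.47762412]
1181
87.0 3 [-7.5 -2.5] [-35.8 -35.8]
90.0 67 [-13.4   7.1] [-35.9 -35.2]
93.0 346 [-13.9   7.9] [-42.1 -35.4]
96.0 77 [-13.5   7.5] [-42.  -35.6]
99.0 6 [-9.   2.8] [-41.7 -40.8]
105.0 2 [-6.6 -5.5] [-41.8 -41.7]
108.0 6 [-4.7 -0.7] [-41.7 -41.3]
111.0 22 [-5.4  1. ] [-63.2 -41.2]
114.0 649 [-7.   0.9] [-64.2 -42. ]
117.0 3 [-5.7 -3.3] [-53.2 -43.2]
60 576.692 0
70 577.499 0
110 580.727 [557.2380152  603.72360182]
120 581.534 0
```

```bash
python3 -m creep '[0.0035,0,0,0,0.0035,0,0,0,0.0035,0,-0.005,0,0.0035,0,-0.01,0,0.0035,0,-0.014,0,0.0035,0,-0.0165,0,0.0035,0,-0.0165,0,0.0035,0,-0.0165,0]'
```

```text
t: 12.13
ee_pos: [580.8, 93.5, 99.6]
orientation: [-2.306, -2.133, 0.001]
ft_force: [0.6, 0.5, -1.0]
width: 9.2
grasp_force: 30.0
```

```bash
python3 -m creep '[0,0,-0.001,0,0,0,-0.002,0,0,0,-0.002,0]'
python3 -m creep '[0,0,0,0,0,0,0,0,0,0,0,0,0,0,0,0,0,0,0,0]' 0.4
python3 -m creep '[0,0,0.02,0,0,0,0.06,0,0,0,0.1,0,0,-0.04,0.1,0,0,-0.08,0.1,0,0,-0.08,0.1,0,0,-0.08,0.1,0,0,-0.08,0.1,0]'
cat > chk.py <<'E'
from pulls import *
o=get_obs(); R=Rn.from_rotvec(o['orientation']).as_matrix(); print(o['t'],o['ee_pos'].round(1),np.degrees(np.arctan2(R[1,0],R[0,0])).round(1),o['width'].round(1))
f=np.array([.0804,.9968]);n=np.array([.9968,-.0804]); mo=np.array([583.5,145])
for cam in ("wrist","top"):
    g=grab(cam); W=cloud(g); hsv=cv2.cvtColor(g["im"],cv2.COLOR_RGB2HSV)
    q=W[...,:2]-mo; u,v=q@n,q@f
    m=(hsv[...,1]>90)&(hsv[...,0]>10)&(hsv[...,0]<33)&(np.abs(u)<40)&(v>-240)&(v<0)&(W[...,2]>68)&(W[...,2]<108)
    k,l,st,ce=cv2.connectedComponentsWithStats(m.astype(np.uint8))
    for i in range(1,k):
        if st[i,4]<30: continue
        w=l==i; t=np.percentile(W[w][:,2],97); b=w&(W[...,2]<t-10)&(W[...,2]>68)
        print(cam,"in trough n,f:",np.percentile(u[w],[1,99]).round(1),np.percentile(v[w],[1,99]).round(1),"top z",t.round(1))
    for p in pulls(g): print(cam,"mat",p["c"],p["s"],p["a"],p["top"])
E
python3 chk.py
```

```text
t: 12.38
ee_pos: [580.9, 93.5, 97.8]
orientation: [2.306, 2.133, 0.0]
ft_force: [-0.1, -0.4, -0.6]
width: 8.7
grasp_force: 30.0
t: 12.8
ee_pos: [581.0, 93.6, 98.0]
orientation: [2.306, 2.133, 0.0]
ft_force: [-1.0, 0.4, -0.3]
width: 34.5
grasp_force: 0.0
t: 13.47
ee_pos: [580.8, 13.6, 197.7]
orientation: [-2.307, -2.132, 0.0]
ft_force: [0.0, 0.6, -0.2]
width: 35.0
grasp_force: 0.0Traceback (most recent call last):
  File "chk.py", line 2, in <module>
    o=get_obs(); R=Rn.from_rotvec(o['orientation']).as_matrix(); print(o['t'],o['ee_pos'].round(1),np.degrees(np.arctan2(R[1,0],R[0,0])).round(1),o['width'].round(1))
                                                                                                                                                  ^^^^^^^^^^^^^^^^
AttributeError: 'float' object has no attribute 'round'
```

```bash
sed -i "s/o\['width'\].round(1)/o['width']/; s/o\['ee_pos'\].round(1)/np.round(o['ee_pos'],1)/" chk.py; python3 chk.py
```

```text
13.4667 [580.8  13.6 197.7] 85.5 34.989484600933906
wrist in trough n,f: [-10.8  12.9] [-71.  -35.3] top z 97.4
top mat [ 441.6 -439.1] [182.3  20.6] 0.3 [ 447.5 -438.4    4.2]
top mat [ 509.  -337.5] [19.7 31.8] 124.7 [ 509.1 -338.1   29.8]
top mat [ 438.  -274.8] [20.  28.4] 115.2 [ 439.7 -278.6   27.4]
top mat [ 418.9 -210.6] [20.9 30.9] 104.0 [ 418.7 -210.5   30.5]
```

```bash
python3 -m creep '[-0.1605,-0.225,0,0.344,-0.1605,-0.225,0,0.344,-0.1605,-0.225,0,0.344,-0.1605,-0.225,0,0.344,-0.1605,-0.225,0,0.344,-0.1605,-0.225,0,0.344,-0.1605,-0.225,-0.04,0.344,-0.1605,-0.225,-0.08,0.344,-0.1605,-0.225,-0.1,0.344,-0.1605,-0.225,-0.1,0.344]' 0.4
python3 -m creep '[0,0,0,0,0,0,0,0]'
python3 chk.py
```

```text
t: 14.4
ee_pos: [417.6, -209.7, 93.9]
orientation: [-1.902, -2.49, 0.002]
ft_force: [-0.3, 0.2, 0.2]
width: 35.3
grasp_force: 0.0
t: 14.57
ee_pos: [421.6, -211.1, 98.8]
orientation: [1.905, 2.497, 0.0]
ft_force: [0.3, -0.7, 0.6]
width: 35.3
grasp_force: 0.0
14.5667 [ 421.6 -211.1   98.8] 105.3 35.30199643948003
wrist mat [ 420.1 -211.6] [23.4 36.4] 105.9 [ 420.3 -211.1   26.7]
wrist mat [ 437.9 -268.7] [23.7 22.4] 19.6 [ 436.7 -265.4   26.1]
wrist mat [ 498.7 -331.5] [11.9 12.6] 117.7 [ 502.6 -329.8   12.2]
top in trough n,f: [-10.8  10.9] [-68.7 -37.8] top z 99.8
top mat [ 447.9 -439.2] [189.  22.] 1.2 [ 463.  -437.6    5.2]
top mat [ 509.3 -337.7] [20.2 30.3] 125.5 [ 510.6 -340.5   28.3]
```

```bash
python3 -m creep '[-0.0015,-0.0005,-0.03,0,-0.0015,-0.0005,-0.055,0,-0.0015,-0.0005,-0.066,0,-0.0015,-0.0005,-0.07,0,-0.0015,-0.0005,-0.07,0,-0.0015,-0.0005,-0.07,0]'
python3 -m creep '[0,0,0,0,0,0,0,0,0,0,0,0,0,0,0,0,0,0,0,0,0,0,0,0,0,0,0,0]' 0
python3 -m creep '[0,0,0.01,0,0,0,0.04,0,0,0,0.08,0,0,0,0.12,0,0,0,0.16,0,0,0,0.17,0,0,0,0.17,0]'
python3 -m creep '[0.1566,0.266,0,-0.348,0.1566,0.266,0,-0.348,0.1566,0.266,0,-0.348,0.1566,0.266,0,-0.348,0.1566,0.266,0,-0.348,0.1566,0.266,0,-0.348,0.1566,0.266,0,-0.348,0.1566,0.266,0,-0.348,0.1566,0.266,0,-0.348,0.1566,0.266,0,-0.348]'
python3 -m creep '[0,0,-0.04,0,0,0,-0.06,0,0,0,-0.07,0,0,0,-0.07,0,0,0,-0.07,0,0,0,-0.07,0]'
python3 chk.py
```

```text
t: 15.17
ee_pos: [419.6, -212.2, 28.8]
orientation: [1.906, 2.496, 0.0]
ft_force: [-0.2, 0.7, 0.8]
width: 35.5
grasp_force: 0.0
t: 15.75
ee_pos: [419.3, -212.1, 28.3]
orientation: [1.907, 2.496, 0.0]
ft_force: [-0.6, 0.2, 7.1]
width: 8.5
grasp_force: 30.0
t: 16.33
ee_pos: [420.6, -212.8, 201.3]
orientation: [1.903, 2.491, 0.002]
ft_force: [-0.4, 0.1, -0.2]
width: 8.8
grasp_force: 30.0
t: 17.17
ee_pos: [574.7, 55.5, 195.3]
orientation: [-2.306, -2.13, 0.005]
ft_force: [-0.6, -0.5, -0.7]
width: 8.6
grasp_force: 30.0
t: 17.67
ee_pos: [576.1, 53.5, 128.8]
orientation: [2.311, 2.127, 0.001]
ft_force: [0.1, 0.7, 0.1]
width: 8.7
grasp_force: 30.0
17.6667 [576.1  53.5 128.8] 85.3 8.672074880106013
wrist in trough n,f: [-10.5  13.6] [-70.4 -35.2] top z 97.5
wrist in trough n,f: [-12.2  14.2] [-86.5 -73.3] top z 107.9
top mat [ 446.3 -438.3] [ 22.5 192.2] 179.1 [ 442.9 -438.7    4.4]
top mat [ 508.9 -337.8] [20.7 31.6] 123.2 [ 507.3 -338.1   29.3]
top mat [ 439.3 -275. ] [20.2 31.2] 107.8 [ 436.3 -272.5   28.8]
```

```bash
python3 -m creep '[0,0,-0.015,0,0,0,-0.025,0,0,0,-0.03,0,0,0,-0.031,0,0,0,-0.031,0]'
python3 -m creep '[0,0,0,0,0,0,0,0,0,0,0,0,0,0,0,0,0,0,0,0]' 0.4
python3 -m creep '[0,0,0.02,0,0,0,0.06,0,0,0,0.1,0,0,0,0.1,0]'
python3 -m creep '[-0.136,-0.329,0,0.436,-0.136,-0.329,0,0.436,-0.136,-0.329,0,0.436,-0.136,-0.329,0,0.436,-0.136,-0.329,0,0.436,-0.136,-0.329,0,0.436,-0.136,-0.329,0,0.436,-0.136,-0.329,0,0.436,-0.136,-0.329,0,0.436,-0.136,-0.329,-0.03,0.436]'
python3 -m creep '[0,0,-0.04,0,0,0,-0.07,0,0,0,-0.07,0,0,0,-0.07,0,0,0,-0.07,0]'
python3 chk.py
```

```text
t: 18.18
ee_pos: [575.3, 54.0, 97.7]
orientation: [-2.31, -2.128, 0.001]
ft_force: [-3.8, 0.7, 7.2]
width: 8.7
grasp_force: 30.0
t: 18.6
ee_pos: [576.1, 54.1, 97.1]
orientation: [2.31, 2.128, 0.001]
ft_force: [1.5, -0.6, 1.1]
width: 34.6
grasp_force: 0.8
t: 18.93
ee_pos: [579.6, 54.4, 203.9]
orientation: [2.306, 2.124, 0.014]
ft_force: [0.8, -0.0, -0.0]
width: 35.1
grasp_force: 0.0
t: 19.77
ee_pos: [440.9, -281.4, 170.9]
orientation: [1.795, 2.566, -0.001]
ft_force: [0.3, -0.0, -0.3]
width: 35.4
grasp_force: 0.0
t: 20.18
ee_pos: [440.3, -275.3, 98.0]
orientation: [1.795, 2.577, 0.0]
ft_force: [0.9, 0.1, 0.4]
width: 34.9
grasp_force: 0.0
20.1833 [ 440.3 -275.3   98. ] 110.3 34.94383372108083
wrist mat [ 440.1 -275.3] [24.  36.1] 110.7 [ 440.  -274.9   26.7]
wrist mat [0. 0.] [0. 0.] 0.0 [ 4.482e+02 -4.285e+02 -3.000e-01]
top in trough n,f: [-10.7  10.9] [-69.  -38.1] top z 98.5
top in trough n,f: [-13.1   8.6] [-107.4  -75.3] top z 102.1
top mat [ 500.2 -438.5] [76.8 20.5] 4.9 [ 500.  -438.9    3.5]
```

```bash
python3 -m creep '[0,0,-0.03,0,0,0,-0.055,0,0,0,-0.066,0,0,0,-0.07,0,0,0,-0.07,0,0,0,-0.07,0]'
python3 -m creep '[0,0,0,0,0,0,0,0,0,0,0,0,0,0,0,0,0,0,0,0,0,0,0,0,0,0,0,0]' 0
python3 -m creep '[0,0,0.01,0,0,0,0.04,0,0,0,0.08,0,0,0,0.12,0,0,0,0.16,0,0,0,0.17,0,0,0,0.17,0]'
python3 -m creep '[0.1335,0.289,0,-0.434,0.1335,0.289,0,-0.434,0.1335,0.289,0,-0.434,0.1335,0.289,0,-0.434,0.1335,0.289,0,-0.434,0.1335,0.289,0,-0.434,0.1335,0.289,0,-0.434,0.1335,0.289,0,-0.434,0.1335,0.289,0,-0.434,0.1335,0.289,0,-0.434]'
python3 -m creep '[0,0,-0.04,0,0,0,-0.06,0,0,0,-0.07,0,0,0,-0.07,0,0,0,-0.07,0,0,0,-0.07,0]'
python3 chk.py
```

```text
t: 20.78
ee_pos: [440.3, -275.3, 28.0]
orientation: [1.794, 2.577, 0.0]
ft_force: [-0.2, 0.1, 1.1]
width: 35.2
grasp_force: 0.0
t: 21.37
ee_pos: [439.8, -275.1, 27.3]
orientation: [1.795, 2.577, 0.0]
ft_force: [-0.4, 0.2, 7.1]
width: 8.8
grasp_force: 30.0
t: 21.95
ee_pos: [441.2, -276.0, 200.6]
orientation: [1.792, 2.572, 0.0]
ft_force: [-0.2, -0.7, -1.5]
width: 8.7
grasp_force: 30.0
t: 22.78
ee_pos: [572.2, 16.0, 194.4]
orientation: [-2.303, -2.134, 0.004]
ft_force: [0.0, -0.2, -0.9]
width: 8.7
grasp_force: 30.0
t: 23.28
ee_pos: [573.6, 13.4, 127.7]
orientation: [2.309, 2.129, 0.001]
ft_force: [-0.2, -0.5, -1.0]
width: 9.0
grasp_force: 30.0
23.2833 [573.6  13.4 127.7] 85.4 8.996744547404797
wrist in trough n,f: [-10.5  13.1] [-70.2 -35.5] top z 97.5
wrist in trough n,f: [-12.8  10.7] [-108.3  -73.4] top z 97.5
wrist in trough n,f: [-11.5  12.4] [-122.4 -114.4] top z 107.8
top mat [ 446.5 -438.5] [192.   22.1] 0.5 [ 445.1 -439.     4.6]
top mat [ 509.2 -337.3] [19.7 31.8] 123.4 [ 508.  -337.2   29.5]
```

```bash
python3 -m creep '[0,0,-0.015,0,0,0,-0.025,0,0,0,-0.029,0,0,0,-0.03,0,0,0,-0.03,0]'
python3 -m creep '[0,0,0,0,0,0,0,0,0,0,0,0,0,0,0,0,0,0,0,0]' 0.4
python3 -m creep '[0,0,0.02,0,0,0,0.06,0,0,0,0.1,0,0,0,0.1,0]'
python3 -m creep '[-0.064,-0.351,0,0.69,-0.064,-0.351,0,0.69,-0.064,-0.351,0,0.69,-0.064,-0.351,0,0.69,-0.064,-0.351,0,0.69,-0.064,-0.351,0,0.69,-0.064,-0.351,0,0.69,-0.064,-0.351,0,0.69,-0.064,-0.351,0,0.69,-0.064,-0.351,0,0.69]'
python3 -m creep '[0,0,-0.04,0,0,0,-0.07,0,0,0,-0.08,0,0,0,-0.08,0,0,0,-0.08,0]'
python3 chk.py
```

```text
t: 23.8
ee_pos: [573.0, 14.0, 97.2]
orientation: [-2.308, -2.131, 0.0]
ft_force: [1.0, 0.2, -0.8]
width: 8.9
grasp_force: 30.0
t: 24.22
ee_pos: [573.4, 14.0, 97.1]
orientation: [2.308, 2.13, 0.001]
ft_force: [0.1, 0.6, 1.0]
width: 34.5
grasp_force: 0.5
t: 24.55
ee_pos: [577.2, 14.1, 204.0]
orientation: [2.303, 2.126, 0.013]
ft_force: [1.7, -0.7, 0.2]
width: 35.1
grasp_force: 0.0
t: 25.38
ee_pos: [507.9, -343.3, 197.0]
orientation: [1.457, 2.78, -0.003]
ft_force: [0.3, -0.0, -0.5]
width: 35.4
grasp_force: 0.0
t: 25.8
ee_pos: [509.3, -336.6, 117.0]
orientation: [-1.451, -2.786, -0.0]
ft_force: [0.9, -0.0, 0.7]
width: 35.1
grasp_force: 0.0
25.8 [ 509.3 -336.6  117. ] 125.0 35.05635772958948
wrist mat [0. 0.] [0. 0.] 0.0 [ 403.5 -437.1   -0. ]
wrist mat [ 510.6 -338.6] [23.7 35.9] 125.7 [ 510.6 -338.1   26.6]
top in trough n,f: [-10.9  10.8] [-68.8 -37.7] top z 99.8
top in trough n,f: [-12.8   8.6] [-107.5  -75.3] top z 100.4
top in trough n,f: [-12.    9.4] [-147.9 -117.1] top z 100.1
```

```bash
python3 -m creep '[0.001,-0.0017,-0.03,0,0.001,-0.0017,-0.06,0,0.001,-0.0017,-0.08,0,0.001,-0.0017,-0.088,0,0.001,-0.0017,-0.0885,0,0.001,-0.0017,-0.0885,0]'
python3 -m creep '[0,0,0,0,0,0,0,0,0,0,0,0,0,0,0,0,0,0,0,0,0,0,0,0,0,0,0,0]' 0
python3 -m creep '[0,0,0.01,0,0,0,0.04,0,0,0,0.08,0,0,0,0.12,0,0,0,0.16,0,0,0,0.17,0,0,0,0.17,0]'
python3 -m creep '[0.06,0.312,0,-0.692,0.06,0.312,0,-0.692,0.06,0.312,0,-0.692,0.06,0.312,0,-0.692,0.06,0.312,0,-0.692,0.06,0.312,0,-0.692,0.06,0.312,0,-0.692,0.06,0.312,0,-0.692,0.06,0.312,0,-0.692,0.06,0.312,0,-0.692]'
python3 -m creep '[0,0,-0.04,0,0,0,-0.06,0,0,0,-0.07,0,0,0,-0.07,0,0,0,-0.07,0,0,0,-0.07,0]'
python3 chk.py
```

```text
t: 26.4
ee_pos: [510.9, -339.1, 29.6]
orientation: [1.451, 2.785, -0.0]
ft_force: [0.7, -0.1, 0.4]
width: 35.3
grasp_force: 0.0
t: 26.98
ee_pos: [510.5, -338.9, 29.2]
orientation: [1.451, 2.785, -0.0]
ft_force: [-0.4, -0.2, 6.0]
width: 8.4
grasp_force: 30.0
t: 27.57
ee_pos: [511.8, -339.9, 202.7]
orientation: [1.449, 2.779, -0.001]
ft_force: [-0.3, 0.4, -1.9]
width: 8.9
grasp_force: 30.0
t: 28.4
ee_pos: [569.0, -24.8, 196.4]
orientation: [-2.305, -2.131, 0.004]
ft_force: [-0.2, -0.2, -0.7]
width: 9.0
grasp_force: 30.0
t: 28.9
ee_pos: [570.7, -27.5, 129.3]
orientation: [2.311, 2.127, 0.001]
ft_force: [-0.2, -0.4, -0.9]
width: 8.8
grasp_force: 30.0
28.9 [570.7 -27.5 129.3] 85.2 8.814710103224956
wrist in trough n,f: [-10.5  12.9] [-70.9 -39.5] top z 97.6
wrist in trough n,f: [-12.9  10.7] [-108.7  -73.8] top z 97.5
wrist in trough n,f: [-11.9  11.4] [-149.6 -114.4] top z 97.5
wrist in trough n,f: [-10.7  12.3] [-163.4 -154.8] top z 107.8
top in trough n,f: [-11.   10.5] [-69.  -37.6] top z 99.1
top mat [ 446.4 -437.9] [ 23.1 192.1] 179.9 [ 436.1 -437.8    5.4]
```

```bash
python3 -m creep '[0,0,-0.015,0,0,0,-0.025,0,0,0,-0.029,0,0,0,-0.0303,0,0,0,-0.0303,0]'
python3 -m creep '[0,0,0,0,0,0,0,0,0,0,0,0,0,0,0,0,0,0,0,0]' 0.4
python3 -m creep '[0,0,0.02,0,0,0,0.06,0,0,0,0.1,0,0,0,0.1,0,0,0,0.1,0]'
python3 -m creep '[-0.102,-0.007,0,0,-0.102,-0.007,0,0,-0.102,-0.007,0,0,-0.102,-0.007,0,0,-0.102,-0.007,0,0,-0.102,-0.007,0,0]' 0
python3 -m creep '[0,0,-0.04,0,0,0,-0.061,0,0,0,-0.061,0,0,0,-0.061,0]'
python3 chk.py; python3 - <<'E'
from h import *
g=grab("side"); save("s2.png",cv2.resize(g["im"][130:280,140:340],None,fx=4,fy=4))
E
```

```text
t: 29.42
ee_pos: [569.7, -26.7, 99.0]
orientation: [-2.31, -2.128, 0.001]
ft_force: [-4.4, 0.1, 7.2]
width: 8.9
grasp_force: 30.0
t: 29.83
ee_pos: [570.1, -26.6, 98.1]
orientation: [2.311, 2.128, 0.0]
ft_force: [-0.8, 0.5, 0.0]
width: 35.1
grasp_force: 0.0
t: 30.25
ee_pos: [571.7, -26.7, 200.6]
orientation: [2.308, 2.126, 0.006]
ft_force: [-0.7, -1.4, -0.5]
width: 35.2
grasp_force: 0.0
t: 30.75
ee_pos: [468.9, -33.7, 197.7]
orientation: [2.311, 2.128, 0.0]
ft_force: [1.9, -0.2, 0.9]
width: 1.0
grasp_force: 0.0
t: 31.08
ee_pos: [468.3, -33.5, 136.1]
orientation: [-2.309, -2.127, 0.003]
ft_force: [0.2, 0.1, 0.5]
width: 0.7
grasp_force: 0.0
31.0833 [468.3 -33.5 136.1] 85.3 0.6911923093332623
wrist in trough n,f: [-11.1  15.7] [-70.8 -50.7] top z 97.2
wrist in trough n,f: [-13.4  16.2] [-108.8  -73.3] top z 97.4
wrist in trough n,f: [-12.4  16.2] [-149.4 -114.5] top z 97.5
wrist in trough n,f: [-12.6  15.9] [-189.4 -154.4] top z 97.4
top in trough n,f: [-10.6  10.9] [-68.7 -37.9] top z 100.9
top in trough n,f: [-13.1   8.2] [-107.5  -75.5] top z 99.8
top in trough n,f: [-11.9   9.4] [-148.1 -116.9] top z 99.9
top mat [ 444.8 -438.2] [188.8  22.5] 0.7 [ 445.3 -437.5    4.6]
```

View pics/s2.png

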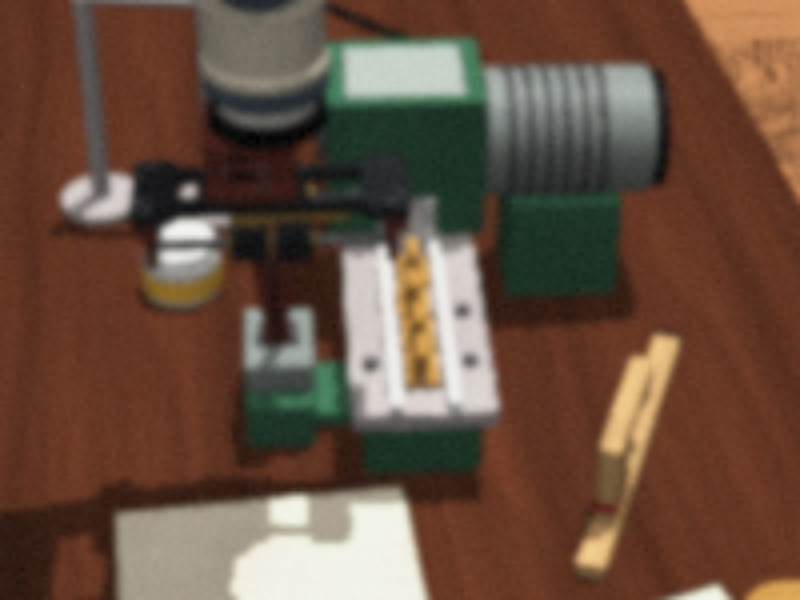

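The side crop shows all four pulls lengthwise in the trough (columns 400-435) and the fingers just behind the lever, which is hidden. I'll push the lever along +y.

```bash
python3 -m creep '[0.001,0.015,0,0,0.002,0.03,0,0,0.004,0.045,0,0,0.005,0.06,0,0,0.006,0.072,0,0,0.007,0.08,0,0,0.007,0.085,0,0,0.007,0.085,0,0]'
python3 -m creep '[0,-0.02,0,0,0,-0.03,0.03,0,0,-0.03,0.07,0,0,-0.1,0.07,0,0,-0.1,0.07,0,0,-0.1,0.07,0]'
cat > ball.py <<'E'
from h import *
f=np.array([.0804,.9968]);n=np.array([.9968,-.0804]); mo=np.array([583.5,145])
for c in("side","wrist","top"):
    g=grab(c);W=cloud(g);hsv=cv2.cvtColor(g["im"],cv2.COLOR_RGB2HSV); X,Y,Z=[W[...,i] for i in range(3)]
    m=((hsv[...,0]<6)|(hsv[...,0]>174))&(hsv[...,1]>180)&(hsv[...,2]>90)&(X>420)&(X<560)&(Y>-80)&(Y<140)&(Z>90)&(Z<150)
    P=W[m]; q=P[:,:2].mean(0)-mo if len(P) else 0
    print(c,len(P),P.mean(0).round(1) if len(P) else '', (q@n,q@f) if len(P) else '')
E
python3 ball.py
```

```text
t: 31.9
ee_pos: [476.1, 48.8, 138.4]
orientation: [2.302, 2.13, -0.004]
ft_force: [0.3, -22.9, 6.5]
width: 0.5
grasp_force: 11.3
t: 32.4
ee_pos: [476.2, -52.0, 209.0]
orientation: [2.31, 2.123, 0.003]
ft_force: [0.3, 0.4, 0.5]
width: 0.4
grasp_force: 0.0
side 14 [469.   65.  130.6] (np.float64(-107.71271546632096), np.float64(-88.97986100946297))
wrist 1126 [477.3  70.5 132.3] (np.float64(-99.91027288872863), np.float64(-82.83048010494103))
top 31 [476.7  72.1 134.2] (np.float64(-100.59134781514265), np.float64(-81.29364493508047))
```

The lever is on: it met its end stop, and the ball is at f≈-81. Now the stick.

```bash
python3 -m creep '[0.2,-0.072,0.02,-0.363,0.2,-0.072,0.02,-0.363,0.2,-0.072,0.02,-0.363,0.2,-0.072,0.02,-0.363,0.2,-0.072,0.02,-0.363,0.2,-0.072,0.02,-0.363,0.2,-0.072,0.02,-0.363,0.2,-0.072,0.02,-0.363]' 0.5
cat > stick.py <<'E'
from h import *
import sys
x0,x1,y0,y1,zb=map(float,sys.argv[1:6])
o=get_obs(); R=Rn.from_rotvec(o['orientation']).as_matrix(); print(np.round(o['ee_pos'],1),np.degrees(np.arctan2(R[1,0],R[0,0])).round(2))
for cam in ("wrist","top"):
    g=grab(cam);W=cloud(g);hsv=cv2.cvtColor(g["im"],cv2.COLOR_RGB2HSV); X,Y,Z=[W[...,i] for i in range(3)]
    S=(hsv[...,0]>12)&(hsv[...,0]<32)&(hsv[...,1]>60)&(hsv[...,2]>110)&(X>x0)&(X<x1)&(Y>y0)&(Y<y1)
    for nm,a,b in (("sole",9,20),("top",76,90)):
        P=W[S&(Z>zb+a)&(Z<zb+b)]
        if len(P)<20: continue
        c,s,an=cv2.minAreaRect(P[:,:2].astype(np.float32)); an+=90 if s[1]>s[0] else 0
        print(cam,nm,len(P),np.round(c,1),np.round(s,1),round(an,1),np.median(P[:,2]).round(1))
E
python3 stick.py 640 800 -190 70 0
```

```text
t: 33.22
ee_pos: [674.0, -119.3, 226.0]
orientation: [-2.654, -1.677, 0.003]
ft_force: [-0.7, 0.6, 0.2]
width: 43.9
grasp_force: 0.0
[ 674.  -119.3  226. ] 64.56
wrist sole 2078 [713.6 -65.2] [240.1  20.1] 64.4 13.7
wrist top 1819 [701.5 -90.8] [105.5  16. ] 64.8 81.6
top sole 225 [716.9 -53.5] [263.7  21.1] 64.0 13.6
top top 33 [716.7 -53. ] [18.2 17. ] 76.5 81.6
```

```bash
python3 -m creep '[0.0125,-0.001,-0.04,0,0.0125,-0.001,-0.08,0,0.0125,-0.001,-0.1,0,0.0125,-0.001,-0.1,0,0.0125,-0.001,-0.1,0,0.0125,-0.001,-0.1,0]'
```

```text
t: 33.82
ee_pos: [688.1, -121.5, 129.1]
orientation: [2.655, 1.676, 0.003]
ft_force: [0.5, 0.1, 1.2]
width: 43.9
grasp_force: 0.0
```

```bash
python3 -m creep '[0,0.001,-0.03,0,0,0.001,-0.055,0,0,0.001,-0.066,0,0,0.001,-0.069,0,0,0.001,-0.069,0,0,0.001,-0.069,0]'
python3 -m creep '[0,0,0,0,0,0,0,0,0,0,0,0,0,0,0,0,0,0,0,0,0,0,0,0,0,0,0,0,0,0,0,0]' 0
python3 -m creep '[0,0,0.01,0,0,0,0.03,0,0,0,0.05,0,0,0,0.08,0,0,0,0.11,0,0,0,0.14,0,0,0,0.15,0,0,0,0.15,0,0,0,0.15,0]'
python3 stick.py 640 800 -190 70 150
```

```text
t: 34.32
ee_pos: [688.8, -120.9, 60.0]
orientation: [2.655, 1.676, 0.003]
ft_force: [0.4, -0.3, 0.3]
width: 44.2
grasp_force: 0.0
t: 34.98
ee_pos: [687.8, -120.7, 58.5]
orientation: [2.657, 1.676, 0.001]
ft_force: [-0.9, -0.0, 4.8]
width: 16.1
grasp_force: 30.0
t: 35.73
ee_pos: [687.1, -120.6, 207.6]
orientation: [-2.657, -1.676, 0.0]
ft_force: [-1.0, -0.0, -2.6]
width: 16.1
grasp_force: 30.0
[ 687.1 -120.6  207.6] 64.51
wrist sole 2401 [735.2 -18.7] [38.3 20.2] 64.1 162.7
wrist top 7702 [704.6 -83.2] [87.8 16. ] 64.4 230.7
top sole 272 [715.4 -54.5] [265.6  20.8] 64.4 161.9
top top 37 [710.8 -65.6] [45.3 15.2] 65.4 229.0
```

```bash
python3 -m creep '[-0.137,-0.148,0,0.365,-0.137,-0.148,0,0.365,-0.137,-0.148,0,0.365,-0.137,-0.148,0,0.365,-0.137,-0.148,0,0.365,-0.137,-0.148,0,0.365,-0.137,-0.148,0,0.365,-0.137,-0.148,0,0.365,-0.137,-0.148,0,0.365]'
python3 -m creep '[0,0,-0.03,0,0,0,-0.05,0,0,0,-0.05,0,0,0,-0.05,0,0,0,-0.05,0]'
cat > tilt.py <<'E'
from h import *
o=get_obs(); R=Rn.from_rotvec(o['orientation']).as_matrix(); p=np.array(o['ee_pos']); print(np.round(p,1),np.degrees(np.arctan2(R[1,0],R[0,0])).round(2),np.round(o['ft_force'],1),o["width"])
a=R[:2,0]; b=np.array([-a[1],a[0]])
for cam in ("wrist","top","side"):
    g=grab(cam);W=cloud(g);hsv=cv2.cvtColor(g["im"],cv2.COLOR_RGB2HSV)
    q=W[...,:2]-p[:2]; u,v,z=q@a,q@b,W[...,2]-(p[2]-60)
    S=(hsv[...,0]>12)&(hsv[...,0]<34)&(hsv[...,1]>50)&(hsv[...,2]>110)&(np.abs(v)<30)&(u>-80)&(u<260)&(z>-20)&(z<40)
    r=[]
    for k in range(-60,230,15):
        w=S&(np.abs(u-k)<7.5)
        if w.sum()>6:
            t=w&(z>np.percentile(z[w],80)-4); r.append((k,float(np.median(z[t]).round(1)),float(np.median(v[t]).round(1))))
    print(cam,r, "u max",np.percentile(u[S],99.5).round(1) if S.sum() else '')
E
python3 tilt.py
```

```text
t: 36.58
ee_pos: [551.1, -267.7, 207.2]
orientation: [-2.307, -2.131, 0.0]
ft_force: [-0.5, -0.0, -1.2]
width: 16.0
grasp_force: 30.0
t: 37.0
ee_pos: [551.6, -268.2, 158.8]
orientation: [2.307, 2.132, 0.001]
ft_force: [0.1, -0.1, -1.7]
width: 16.5
grasp_force: 30.0
[ 551.6 -268.2  158.8] 85.49 [ 0.1 -0.1 -1.7] 16.459339908696347
wrist [(90, 15.2, 0.6), (105, 15.2, 0.3), (120, 15.2, 0.6), (135, 15.1, 0.3)] u max 131.2
top [(30, 14.7, 8.0), (45, 15.7, 8.9), (60, 16.7, 9.7), (75, 14.8, 9.3), (90, 16.9, 3.6), (105, 17.3, 2.0), (120, 16.1, 1.8), (135, 17.4, -0.1), (150, 16.5, 0.2), (165, 15.4, 2.3), (180, 17.4, 4.6), (195, 15.6, 3.5), (210, 16.2, 4.3)] u max 254.6
side [(-60, 16.6, 3.0), (-45, 17.0, 1.6), (-30, 17.6, 1.2), (-15, 18.9, 6.9)] u max -11.3
```

```bash
python3 -m creep '[-0.001,0,-0.015,0,-0.001,0,-0.024,0,-0.001,0,-0.028,0,-0.001,0,-0.0285,0,-0.001,0,-0.0285,0,-0.001,0,-0.0285,0]'
python3 -m creep '[0.0008,0.01,0,0,0.0016,0.02,0,0,0.0024,0.03,0,0,0.0032,0.04,0,0,0.004,0.05,0,0,0.0048,0.06,0,0,0.0056,0.07,0,0,0.0064,0.08,0,0,0.0064,0.08,0,0,0.0064,0.08,0,0]'
python3 tilt.py
python3 - <<'E'
from h import *
g=grab("side"); save("s3.png",cv2.resize(g["im"][130:280,140:340],None,fx=4,fy=4))
E
```

```text
t: 37.65
ee_pos: [549.9, -268.9, 130.0]
orientation: [2.308, 2.13, 0.0]
ft_force: [-0.3, 0.1, -1.4]
width: 15.9
grasp_force: 30.0
t: 38.48
ee_pos: [555.7, -187.5, 129.3]
orientation: [-2.306, -2.131, 0.0]
ft_force: [-0.3, 0.2, -2.0]
width: 15.6
grasp_force: 30.0
[ 555.7 -187.5  129.3] 85.49 [-0.3  0.2 -2. ] 15.624260561362162
wrist [(90, 15.4, 0.7), (105, 15.3, 0.4), (120, 15.3, 0.7), (135, 15.2, 0.7)] u max 131.2
top [(45, 13.2, 9.8), (60, 14.4, 7.9), (75, 15.8, 7.8), (90, 17.7, 0.0), (105, 15.0, 3.8), (120, 17.2, 2.7), (135, 15.8, 0.5), (150, 15.2, 3.2), (165, 17.2, 0.2), (180, 19.7, 2.1), (195, 16.3, 2.0), (210, 13.6, 1.8), (225, 26.8, 2.7)] u max 259.4
side [(-60, 16.9, 0.8), (-45, 16.7, 2.3), (-30, 17.2, 3.0), (-15, 21.3, 3.9)] u max -14.9
```

View pics/s3.png

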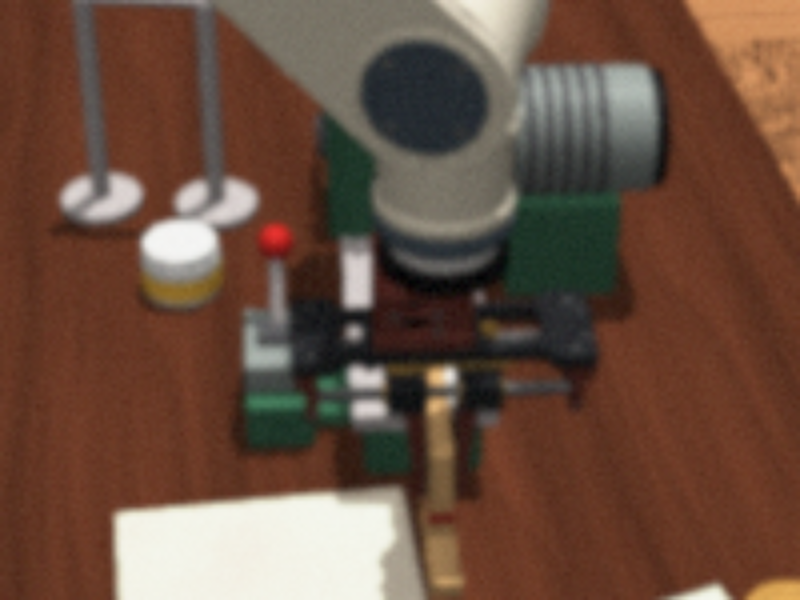

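The lever is on (ball at 275,240) and the stick is in the trough behind the pulls. Keep pushing.

```bash
python3 -m creep '[0.0025,0.01,0,0,0.0034,0.022,0,0,0.0043,0.034,0,0,0.0053,0.046,0,0,0.0063,0.058,0,0,0.0072,0.07,0,0,0.0082,0.082,0,0,0.0092,0.094,0,0,0.0101,0.106,0,0,0.0101,0.106,0,0]'
python3 -m creep '[0,0,0,0,0,0,0,0]'
python3 tilt.py; python3 chk.py|grep wrist
```

```text
t: 39.52
ee_pos: [566.1, -80.1, 129.5]
orientation: [-2.306, -2.132, -0.001]
ft_force: [-0.4, 0.3, -0.8]
width: 16.1
grasp_force: 30.0
t: 39.68
ee_pos: [566.1, -82.5, 129.6]
orientation: [-2.308, -2.131, -0.0]
ft_force: [-0.6, -0.6, -0.6]
width: 15.8
grasp_force: 30.0
[566.1 -82.5 129.6] 85.43 [-0.6 -0.6 -0.6] 15.76921058561351
wrist [(30, 0.5, 13.7), (45, 0.7, -13.0), (75, 0.2, -13.0), (90, 15.2, 0.6), (105, 15.2, 0.0), (120, 15.2, 0.6), (135, 15.2, 0.3)] u max 131.1
top [(90, 16.6, 1.7), (105, 17.1, 1.5), (120, 17.2, 1.9), (135, 16.6, 2.2), (150, 17.5, 0.3), (165, 16.4, 2.6), (180, 16.4, -0.3), (195, 16.5, 1.8), (210, 13.0, 1.8), (225, 27.6, 2.3)] u max 229.3
side [(-60, 17.6, 2.5), (-45, 17.6, 3.5), (-30, 18.5, 1.4), (-15, 23.3, 7.3)] u max 171.0
wrist in trough n,f: [-9.1 10.3] [-134.7  -97.8] top z 86.2
```

```bash
python3 -m creep '[0.0005,0.008,0,0,0.001,0.018,0,0,0.002,0.028,0,0,0.003,0.038,0,0,0.004,0.048,0,0,0.0045,0.058,0,0,0.005,0.068,0,0,0.006,0.078,0,0,0.0065,0.086,0,0,0.0065,0.086,0,0]'
python3 -m creep '[0.0005,0.008,0,0,0.001,0.016,0,0,0.002,0.026,0,0,0.003,0.036,0,0,0.0032,0.039,0,0,0.0032,0.039,0,0,0.0032,0.039,0,0]'
python3 tilt.py|head -2
cat > tray.py <<'E'
from h import *
f=np.array([.0804,.9968]);n=np.array([.9968,-.0804]); mo=np.array([583.5,145])
for c in ("top","side"):
    g=grab(c);W=cloud(g);hsv=cv2.cvtColor(g["im"],cv2.COLOR_RGB2HSV); q=W[...,:2]-mo;u,v,z=q@n,q@f,W[...,2]
    m=(hsv[...,1]>110)&(hsv[...,0]>12)&(hsv[...,0]<33)&(hsv[...,2]>100)&(np.abs(u)<70)&(v>98)&(v<240)&(z<90)
    print(c,"brass px",m.sum(),np.c_[u[m],v[m],z[m]].mean(0).round() if m.any() else "")
    save("tray_%s.png"%c,cv2.resize(g["im"][140:220,120:220],None,fx=5,fy=5,interpolation=2))
E
python3 tray.py
```

```text
t: 40.77
ee_pos: [572.6, 5.2, 129.6]
orientation: [-2.307, -2.132, -0.001]
ft_force: [-0.5, 1.2, -1.1]
width: 15.9
grasp_force: 30.0
t: 41.35
ee_pos: [575.7, 42.6, 129.5]
orientation: [-2.308, -2.132, 0.0]
ft_force: [-0.1, 0.5, -1.3]
width: 16.2
grasp_force: 30.0
[575.7  42.6 129.5] 85.46 [-0.1  0.5 -1.3] 16.171729257174224
wrist [(30, -0.1, 13.8), (45, 0.4, -13.0), (75, 0.3, -13.1), (90, 15.3, 0.6), (105, 15.2, 0.1)] u max 106.3
top brass px 126 [ -9. 173.  29.]
side brass px 0
```

View pics/tray_top.png

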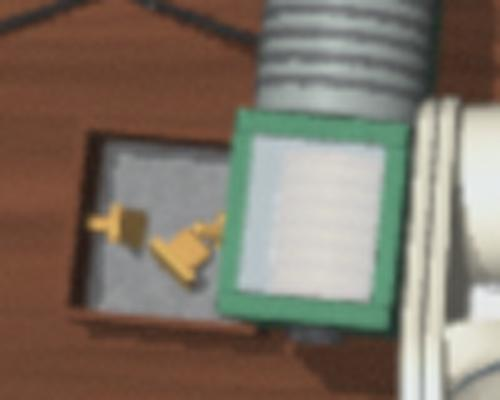

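Two or three pulls are visible in the tray (crop 110,225; 180,250; 215,230), and the rest are hidden by the housing. I'll push a few mm more, withdraw and count.

```bash
python3 -m creep '[0.0004,0.005,0,0,0.0006,0.008,0,0,0.0006,0.008,0,0,0.0006,0.008,0,0,0,0,0,0,-0.002,-0.025,0,0,-0.004,-0.05,0,0,-0.006,-0.075,0,0,-0.008,-0.1,0,0,-0.0105,-0.13,0,0]'
python3 -m creep '[0,0,0,0,0,-0.005,0.02,0,0,-0.005,0.05,0,0,-0.005,0.09,0,0,-0.005,0.09,0,0,-0.005,0.09,0]'
python3 tilt.py|head -2; python3 tray.py
python3 - <<'E'
from h import *
print([ (round(b["score"],2),np.round(b["centre"]).tolist()) for c in("top","side") for b in boxes_of(c,"pull0")])
g=grab("wrist");W=cloud(g);f=np.array([.0804,.9968]);q=W[...,:2]-np.array([583.5,145])
hsv=cv2.cvtColor(g["im"],cv2.COLOR_RGB2HSV)
save("w6.png",g["im"])
E
```

```text
t: 42.43
ee_pos: [564.9, -88.8, 129.6]
orientation: [-2.308, -2.132, -0.0]
ft_force: [0.5, 0.1, -1.8]
width: 15.7
grasp_force: 30.0
t: 42.93
ee_pos: [566.6, -93.1, 222.0]
orientation: [2.306, 2.128, 0.005]
ft_force: [0.2, 0.1, -1.6]
width: 16.1
grasp_force: 30.0
[566.6 -93.1 222. ] 85.4 [ 0.2  0.1 -1.6] 16.056389604563275
wrist [(90, 15.1, 0.4), (105, 15.1, -0.2), (120, 15.1, 0.4), (135, 15.0, 0.4)] u max 131.1
top brass px 125 [ -9. 173.  29.]
side brass px 0 
[(0.67, [146.0, 255.0]), (0.64, [155.0, 193.0]), (0.48, [142.0, 188.0])]
```

View pics/tray_top.png

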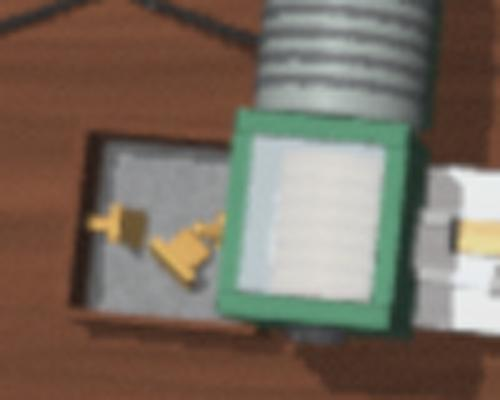

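```bash
python3 -m creep '[0,0,0.04,0,-0.04,0.02,0.08,0,-0.085,0.205,0.09,0,-0.085,0.205,0.09,0,-0.085,0.205,0.09,0,-0.085,0.205,0.09,0,-0.085,0.205,0.09,0,-0.085,0.205,0.09,0,-0.085,0.205,0.09,0,-0.085,0.205,0.09,0]'
python3 - <<'E'
from h import *
g=grab("wrist"); W=cloud(g); np.savez("w7.npz",W=W,**g); save("w7.png",g["im"])
print(get_obs()["ee_pos"])
E
```

```text
t: 44.17
ee_pos: [480.2, 112.2, 309.2]
orientation: [2.307, 2.132, -0.001]
ft_force: [0.7, 0.1, -1.4]
width: 16.0
grasp_force: 30.0
[480.3526345  111.70832192 309.18611285]
```

View pics/w7.png

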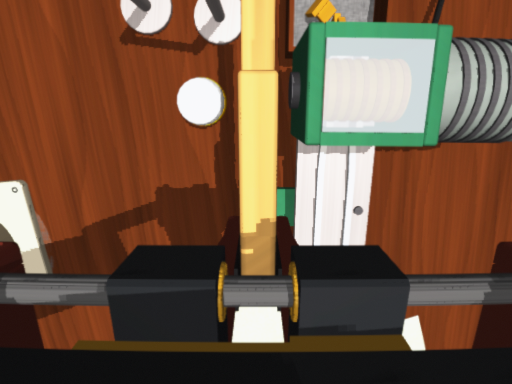

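The trough is empty up to the mouth and the tray is cut off at the top edge, so I'll move forward to see the tray and rail.

```bash
python3 -m creep '[0,0.17,0,0,0,0.17,0,0,0,0.17,0,0,0,0.17,0,0,0,0.17,0,0,0,0.17,0,0,0,0.17,0,0,0,0.17,0,0]'
python3 - <<'E'
from h import *
g=grab("wrist"); W=cloud(g); np.savez("w8.npz",W=W,**g); save("w8.png",g["im"])
print(get_obs()["ee_pos"]); print([(round(b["score"],2),np.round(b["centre"]).tolist(),world(g,b["centre"]).round()[0].tolist()) for b in boxes_of("wrist","pull0")])
X,Y,Z=[W[...,i] for i in range(3)]
hsv=cv2.cvtColor(g["im"],cv2.COLOR_RGB2HSV)
P=W[(Z>190)&(Z<215)&(X<470)&(X>320)&(Y>280)&(Y<360)&(hsv[...,1]<80)]
if len(P)>20: print("bar",len(P),cv2.minAreaRect(P[:,:2].astype(np.float32)),np.percentile(P[:,2],[50,90,97]))
E
```

```text
t: 44.88
ee_pos: [480.5, 280.5, 309.1]
orientation: [2.311, 2.128, -0.002]
ft_force: [-0.2, -0.1, -1.4]
width: 15.8
grasp_force: 30.0
[480.53570302 280.51306437 309.31153695]
[(0.87, [341.0, 109.0], [597.0, 343.0, 40.0]), (0.79, [340.0, 174.0], [587.0, 261.0, 70.0]), (0.68, [336.0, 152.0], [591.0, 285.0, 32.0])]
bar 1999 ((393.98284912109375, 321.715576171875), (16.022306442260742, 116.0820541381836), 77.51342010498047) [204.556403   206.03442918 206.50182825]
```

View pics/w8.png

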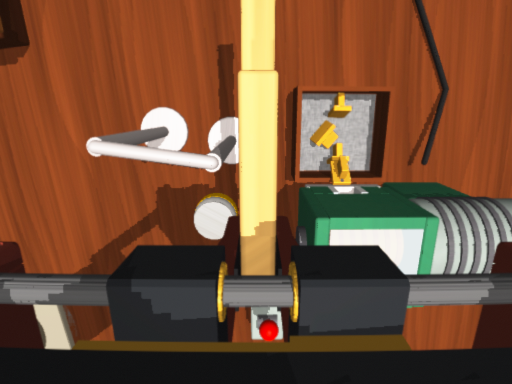

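Four pulls are visible. The last, near (340,174), is at z≈70 by the outfeed edge, so I'll zoom in.

```bash
python3 - <<'E'
from h import *
g=dict(np.load("w8.npz")); W=g["W"]; save("w8c.png",cv2.resize(g["im"][80:205,285:400],None,fx=4.5,fy=4.5,interpolation=cv2.INTER_CUBIC))
f=np.array([.0804,.9968]);n=np.array([.9968,-.0804]);q=W[...,:2]-np.array([583.5,145]);hsv=cv2.cvtColor(g["im"],cv2.COLOR_RGB2HSV)
m=(hsv[...,1]>110)&(hsv[...,0]>12)&(hsv[...,0]<33)
for r in range(140,196,4):
    print(r,[f"{c}:{(q[r,c]@f):.0f},{(q[r,c]@n):.0f},{W[r,c,2]:.0f}{'*' if m[r,c] else ''}" for c in range(328,356,4)])
E
```

```text
140 ['328:155,-12,19*', '332:155,-6,17*', '336:154,3,6', '340:154,8,7', '344:154,14,7', '348:154,20,7', '352:154,26,6']
144 ['328:149,-11,16*', '332:148,-3,7*', '336:151,-3,27*', '340:151,3,29*', '344:148,15,6', '348:148,21,7', '352:149,27,8']
148 ['328:142,-9,7*', '332:142,-3,7', '336:145,-3,30*', '340:145,3,30*', '344:143,15,8', '348:142,21,6', '352:143,27,7']
152 ['328:136,-8,7', '332:136,-2,7', '336:140,-3,33*', '340:140,2,33*', '344:136,16,6', '348:136,22,7', '352:136,28,5']
156 ['328:130,-8,6', '332:135,-10,40*', '336:135,-5,41*', '340:139,-5,63*', '344:139,-0,63*', '348:135,12,41*', '352:130,28,6']
160 ['328:126,-10,18*', '332:130,-10,40*', '336:130,-4,40*', '340:134,-6,65*', '344:134,-1,66*', '348:130,12,42*', '352:124,29,7']
164 ['328:118,-7,6', '332:125,-11,47*', '336:125,-6,47*', '340:129,-6,67*', '344:130,-2,71*', '348:125,11,46', '352:118,29,7']
168 ['328:112,-7,6', '332:121,-12,52*', '336:121,-7,52*', '340:124,-6,68*', '344:125,-3,76*', '348:125,2,77*', '352:112,30,5']
172 ['328:108,-9,16', '332:116,-13,57*', '336:116,-8,57*', '340:119,-6,70*', '344:120,-2,74*', '348:116,8,57*', '352:108,27,16']
176 ['328:108,-15,45', '332:111,-13,58*', '336:112,-9,62*', '340:113,-5,67*', '344:113,1,67*', '348:112,8,61*', '352:108,19,44']
180 ['328:104,-17,52', '332:106,-14,61*', '336:107,-9,65*', '340:107,-4,66*', '344:107,1,66*', '348:107,7,65*', '352:104,16,53']
184 ['328:100,-18,58', '332:100,-13,58*', '336:101,-8,63*', '340:101,-3,64*', '344:101,2,64*', '348:101,7,64*', '352:100,15,58']
188 ['328:100,-23,81', '332:100,-18,80', '336:97,-10,70', '340:97,-4,70', '344:97,1,69', '348:97,6,71', '352:97,12,69']
192 ['328:100,-27,99', '332:100,-22,99', '336:100,-18,100', '340:92,-4,71', '344:92,1,71', '348:91,7,69', '352:91,12,70']
```

View pics/w8c.png

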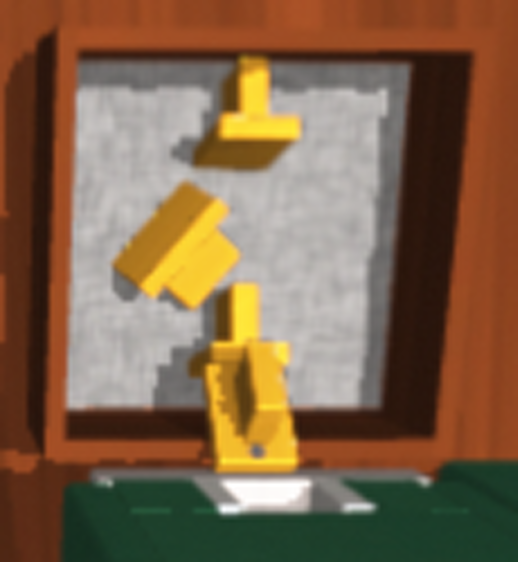

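All four are through the tunnel, but the last one leans on the near tray wall and on another pull (crop 250,400). I'll push it fully in with the stick through the tunnel.

```bash
python3 -m creep '[0,-0.17,0,0,0,-0.17,0,0,0,-0.17,0,0,0,-0.17,0,0,0.084,-0.372,0,0,0.084,-0.372,0,0,0.084,-0.372,0,0,0.084,-0.372,0,0,0.084,-0.372,0,0,0.084,-0.372,0,0]'
python3 -m creep '[0.0,0,0,0,0,0,0,0,0,0,0,0,0,0,0,0,0,0,0,0]'
```

```text
t: 45.82
ee_pos: [565.3, -95.5, 310.0]
orientation: [2.312, 2.124, 0.0]
ft_force: [-0.1, -0.2, -0.6]
width: 16.0
grasp_force: 30.0
t: 46.23
ee_pos: [563.8, -88.4, 309.8]
orientation: [-2.307, -2.133, -0.0]
ft_force: [-0.3, 0.3, -0.9]
width: 15.9
grasp_force: 30.0
```

```bash
python3 -m creep '[0.001,-0.002,-0.04,0,0.001,-0.002,-0.08,0,0.001,-0.002,-0.12,0,0.001,-0.002,-0.15,0,0.001,-0.002,-0.168,0,0.001,-0.002,-0.176,0,0.001,-0.002,-0.18,0,0.001,-0.002,-0.18,0,0.001,-0.002,-0.18,0,0.001,-0.002,-0.18,0]'
python3 tilt.py|head -2
```

```text
t: 47.07
ee_pos: [566.4, -91.7, 131.2]
orientation: [2.307, 2.13, 0.003]
ft_force: [-0.0, -0.3, -1.0]
width: 16.0
grasp_force: 30.0
[566.4 -91.7 131.2] 85.43 [-0.  -0.3 -1. ] 15.990079402821403
wrist [(30, -1.4, -13.3), (45, -1.3, -13.3), (75, -1.5, -13.4), (90, 15.2, 0.5), (105, 15.2, -0.1), (120, 15.1, 0.5), (135, 15.0, 0.2)] u max 131.1
```

```bash
python3 -m creep '[0.0,0.012,-0.0014,0,0.001,0.026,-0.0014,0,0.0025,0.04,-0.0014,0,0.0035,0.054,-0.0014,0,0.0047,0.068,-0.0014,0,0.0058,0.082,-0.0014,0,0.007,0.096,-0.0014,0,0.0082,0.11,-0.0014,0,0.0088,0.118,-0.0014,0,0.0088,0.118,-0.0014,0]'
python3 -m creep '[0,0,0,0,0,0,0,0]'
```

```text
t: 48.05
ee_pos: [574.5, 28.7, 128.5]
orientation: [-2.307, -2.132, -0.002]
ft_force: [-0.2, 3.9, 5.9]
width: 16.4
grasp_force: 30.0
t: 48.22
ee_pos: [574.5, 27.0, 128.5]
orientation: [-2.308, -2.131, -0.002]
ft_force: [0.4, 4.0, 4.9]
width: 16.1
grasp_force: 30.0
```

```bash
python3 -m creep '[0.0007,0.009,0.0008,0,0.0016,0.02,0.0008,0,0.0023,0.0285,0.0008,0,0.0023,0.0285,0.0008,0,0.0023,0.0285,0.0008,0]'
python3 -m creep '[-0.001,-0.012,0,0,-0.003,-0.037,0,0,-0.005,-0.062,0,0,-0.007,-0.087,0,0,-0.009,-0.112,0,0,-0.0113,-0.14,0,0,-0.0113,-0.14,0,0,-0.0113,-0.14,0,0]'
python3 -m creep '[0,-0.005,0.02,0,0,-0.005,0.05,0,0,-0.005,0.09,0,0,-0.005,0.13,0,0,-0.005,0.17,0,-0.02,-0.005,0.18,0,-0.06,0.03,0.18,0,-0.08,0.07,0.18,0,-0.08,0.1,0.18,0,-0.08,0.13,0.18,0]'
python3 -m creep '[0,0.25,0,0,0,0.25,0,0,0,0.25,0,0,0,0.25,0,0,0,0.25,0,0,0,0.25,0,0,0,0.25,0,0,0,0.25,0,0,0,0.25,0,0]'
python3 - <<'E'
from h import *
g=grab("wrist"); W=cloud(g); np.savez("w9.npz",W=W,**g)
f=np.array([.0804,.9968]);n=np.array([.9968,-.0804]);mo=np.array([583.5,145])
p=proj(g,[[*(mo+100*f-60*n),60],[*(mo+225*f-60*n),50],[*(mo+225*f+60*n),50],[*(mo+100*f+60*n),60]]); a=np.floor(p.min(0)).astype(int)-8;b=np.ceil(p.max(0)).astype(int)+8; a=np.maximum(a,0); print(a,b)
save("w9c.png",cv2.resize(g["im"][a[1]:b[1],a[0]:b[0]],None,fx=4,fy=4,interpolation=2))
q=W[...,:2]-mo;hsv=cv2.cvtColor(g["im"],cv2.COLOR_RGB2HSV)
m=(hsv[...,1]>110)&(hsv[...,0]>12)&(hsv[...,0]<33)&(np.abs(q@n)<56)&(q@f>95)&(q@f<225)&(W[...,2]<100)
k,l,st,_=cv2.connectedComponentsWithStats(m.astype(np.uint8))
for i in range(1,k):
    if st[i,4]>15: w=l==i; print(st[i,4],[np.percentile(t,[2,98]).round().tolist() for t in ((q@f)[w],(q@n)[w],W[w][:,2])])
E
```

```text
t: 48.63
ee_pos: [576.4, 55.4, 128.9]
orientation: [2.307, 2.132, -0.0]
ft_force: [0.4, -1.7, 0.7]
width: 15.7
grasp_force: 30.0
t: 49.3
ee_pos: [564.3, -87.1, 128.6]
orientation: [-2.311, -2.127, 0.001]
ft_force: [-0.1, 0.2, -0.7]
width: 16.2
grasp_force: 30.0
t: 50.13
ee_pos: [482.2, 47.1, 308.9]
orientation: [-2.308, -2.13, 0.001]
ft_force: [0.0, 0.2, -1.3]
width: 15.7
grasp_force: 30.0
t: 50.88
ee_pos: [484.1, 294.9, 308.3]
orientation: [-2.307, -2.133, 0.003]
ft_force: [-0.1, 0.1, -1.3]
width: 15.7
grasp_force: 30.0
[287  91] [398 203]
327 [[188.0, 220.0], [-13.0, 10.0], [7.0, 42.0]]
459 [[146.0, 180.0], [-35.0, -1.0], [7.0, 30.0]]
680 [[101.0, 150.0], [-13.0, 12.0], [15.0, 76.0]]
```

View pics/w9c.png

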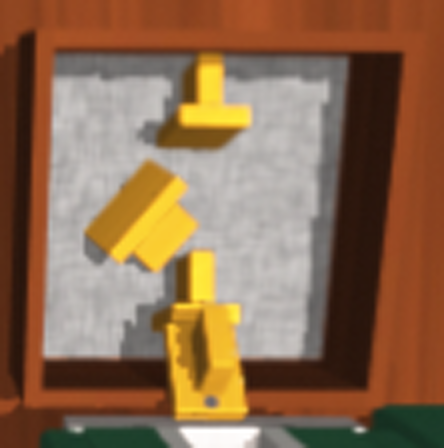

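The nose reached past the exit (+120 mm) but the pull didn't move. I'll nudge its tab sideways from above with the stick's tail so it drops off the wall.

```bash
python3 -m creep '[0.0855,0.028,0,0,0.0855,0.028,0,0,0.0855,0.028,0,0,0.0855,0.028,0,0,0.0855,0.028,0,0,0.0855,0.028,0,0]'
python3 -m creep '[0,0,-0.04,0,0,0,-0.08,0,0,0,-0.12,0,0,0,-0.14,0,0,0,-0.14,0,0,0,-0.14,0]'
```

```text
t: 51.43
ee_pos: [569.5, 321.5, 308.8]
orientation: [-2.309, -2.129, 0.002]
ft_force: [0.1, -0.6, -1.2]
width: 16.1
grasp_force: 30.0
t: 51.93
ee_pos: [569.4, 322.3, 168.9]
orientation: [-2.308, -2.13, 0.003]
ft_force: [-0.1, 0.2, 0.7]
width: 15.6
grasp_force: 30.0
```

```bash
python3 -m creep '[0,0,-0.02,0,0,0,-0.035,0,0,0,-0.045,0,0,0,-0.048,0,0,0,-0.048,0,0,0,-0.048,0]'
python3 -m creep '[0.006,0,0,0,0.012,-0.001,0,0,0.018,-0.001,0,0,0.024,-0.002,0,0,0.03,-0.002,0,0,0.036,-0.003,0,0,0.042,-0.003,0,0,0.042,-0.003,0,0]'
python3 -m creep '[0,0,0.03,0,0,0,0.07,0,0,0,0.11,0,0,0,0.15,0,0,0,0.187,0,-0.085,-0.03,0.187,0,-0.13,-0.03,0.187,0,-0.13,-0.03,0.187,0,-0.13,-0.03,0.187,0,-0.13,-0.03,0.187,0]'
cat > trayc.py <<'E'
from h import *
import sys
g=grab("wrist"); W=cloud(g)
f=np.array([.0804,.9968]);n=np.array([.9968,-.0804]);mo=np.array([583.5,145])
p=proj(g,[[*(mo+100*f-60*n),60],[*(mo+225*f-60*n),50],[*(mo+225*f+60*n),50],[*(mo+100*f+60*n),60]]); a=np.floor(p.min(0)).astype(int)-8;b=np.ceil(p.max(0)).astype(int)+8; a=np.maximum(a,0)
save(sys.argv[1],cv2.resize(g["im"][a[1]:b[1],a[0]:b[0]],None,fx=4,fy=4,interpolation=2))
q=W[...,:2]-mo;hsv=cv2.cvtColor(g["im"],cv2.COLOR_RGB2HSV)
m=(hsv[...,1]>110)&(hsv[...,0]>12)&(hsv[...,0]<33)&(np.abs(q@n)<75)&(q@f>95)&(q@f<235)&(W[...,2]<100)
k,l,st,_=cv2.connectedComponentsWithStats(m.astype(np.uint8))
for i in range(1,k):
    if st[i,4]>15: w=l==i; print(st[i,4],[np.percentile(t,[2,98]).round().tolist() for t in ((q@f)[w],(q@n)[w],W[w][:,2])])
E
python3 trayc.py w10c.png
```

```text
t: 52.43
ee_pos: [571.3, 323.3, 122.5]
orientation: [2.308, 2.13, 0.003]
ft_force: [0.2, 0.6, -0.5]
width: 16.0
grasp_force: 30.0
t: 53.1
ee_pos: [614.0, 319.7, 121.0]
orientation: [2.309, 2.13, 0.002]
ft_force: [-0.3, -0.8, -1.3]
width: 16.0
grasp_force: 30.0
t: 53.93
ee_pos: [479.9, 289.3, 308.3]
orientation: [-2.307, -2.132, 0.001]
ft_force: [-0.8, -0.1, -1.1]
width: 15.7
grasp_force: 30.0
338 [[189.0, 221.0], [-12.0, 12.0], [8.0, 42.0]]
461 [[147.0, 181.0], [-34.0, 0.0], [6.0, 31.0]]
916 [[109.0, 159.0], [7.0, 56.0], [7.0, 44.0]]
```

View pics/w10c.png

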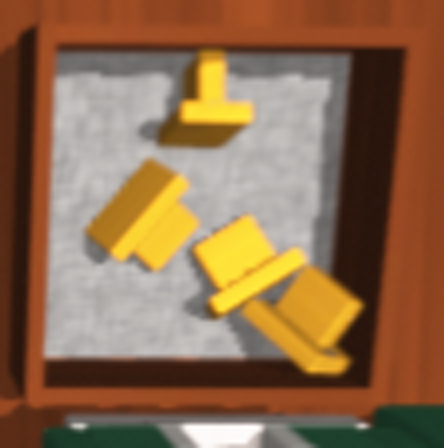

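All four pulls now lie in the tray. I'll switch off with the stick's tail by pushing the ball back along -y.

```bash
python3 -m creep '[0.005,-0.119,0,0,0.005,-0.119,0,0,0.005,-0.119,0,0,0.005,-0.119,0,0,0.005,-0.119,0,0,0.005,-0.119,0,0]'
python3 -m creep '[0,0,-0.04,0,0,0,-0.08,0,0,0,-0.12,0,0,0,-0.133,0,0,0,-0.133,0,0,0,-0.133,0]'
python3 ball.py
```

```text
t: 54.48
ee_pos: [489.0, 171.1, 308.1]
orientation: [2.31, 2.129, 0.002]
ft_force: [0.6, -0.2, -1.4]
width: 15.5
grasp_force: 30.0
t: 54.98
ee_pos: [487.9, 172.0, 174.4]
orientation: [-2.307, -2.132, 0.002]
ft_force: [-0.8, 0.1, -0.4]
width: 15.9
grasp_force: 30.0
side 50 [476.7  64.7 130.5] (np.float64(-100.02646778539301), np.float64(-88.67703629725055))
wrist 559 [478.4  80.1 129.2] (np.float64(-99.55556712243454), np.float64(-73.11730846710789))
top 29 [476.8  71.4 134.8] (np.float64(-100.42971945846178), np.float64(-81.9356170836784))
```

```bash
python3 -m creep '[-0.003,-0.012,0,0,-0.004,-0.024,0,0,-0.005,-0.036,0,0,-0.006,-0.048,0,0,-0.007,-0.06,0,0,-0.008,-0.072,0,0,-0.009,-0.084,0,0,-0.0095,-0.092,0,0,-0.01,-0.096,0,0,-0.01,-0.096,0,0]'
python3 -m creep '[0.001,0.015,0,0,0.002,0.03,0,0,0.002,0.03,0.04,0,0.002,0.03,0.08,0,0.002,0.03,0.1,0,0.002,0.03,0.1,0]'
python3 ball.py; python3 tilt.py
```

```text
t: 55.97
ee_pos: [477.8, 75.4, 175.6]
orientation: [-2.31, -2.125, -0.005]
ft_force: [-1.0, 9.4, 3.4]
width: 15.9
grasp_force: 30.0
t: 56.47
ee_pos: [482.1, 105.0, 279.5]
orientation: [2.305, 2.128, 0.011]
ft_force: [0.3, -0.5, -1.3]
width: 15.6
grasp_force: 30.0
side 52 [471.1  -1.7 131.4] (np.float64(-100.27382536233756), np.float64(-155.30014087378788))
wrist 0  
top 29 [471.1   4.1 134. ] (np.float64(-100.74388856023688), np.float64(-149.50508573563292))
[478.8 104.3 274. ] 85.41 [-0.1 -0.8 -0.8] 15.672731104680489
wrist [(90, 16.3, 0.1), (105, 16.4, 0.4), (120, 16.5, 0.1), (135, 16.6, 0.1)] u max 130.6
top [(-60, 13.5, 1.0), (-45, 13.1, 1.5), (150, 17.4, 2.5), (165, 17.0, 2.4), (180, 17.7, 2.7), (195, 16.9, 3.5), (210, 17.6, -1.0)] u max 205.2
side [(-60, 14.6, 1.8), (-45, 15.3, 0.4), (-30, 15.3, 0.4), (-15, 20.3, 1.3)] u max 188.6
```

Off: the ball is back at its starting position. Now I'll line the stick up in front of the rail.

```bash
python3 -m creep '[0,-0.02,0.02,0,-0.117,-0.01,0.02,-0.138,-0.117,-0.01,0.02,-0.138,-0.117,-0.01,0.02,-0.138,-0.117,-0.002,0.02,-0.138,-0.117,-0.002,0.02,-0.138,-0.117,-0.002,0.02,-0.138,-0.117,-0.002,0.02,-0.138]'
cat > rail.py <<'E'
from h import *
o=get_obs(); R=Rn.from_rotvec(o['orientation']).as_matrix(); p=np.array(o["ee_pos"]); print(np.round(p,1),np.degrees(np.arctan2(R[1,0],R[0,0])).round(2))
g=grab("wrist"); W=cloud(g); X,Y,Z=[W[...,i] for i in range(3)]; hsv=cv2.cvtColor(g["im"],cv2.COLOR_RGB2HSV)
P=W[(Z>196)&(Z<212)&(X<480)&(X>310)&(Y>280)&(Y<360)&(hsv[...,1]<80)]
c,s,a=cv2.minAreaRect(P[:,:2].astype(np.float32)); print("bar",len(P),np.round(c,1),np.round(s,1),round(a,1),np.percentile(P[:,2],[50,90,97]).round(1))
v=cv2.fitLine(P[:,:2].astype(np.float32),cv2.DIST_HUBER,0,.01,.01).ravel(); print("line",v.round(3)); t=(P[:,:2]-v[2:])@v[:2]; print("ends",[(v[2:]+k*v[:2]).round(1).tolist() for k in np.percentile(t,[0.5,99.5])])
a=R[:2,0]; b=np.array([-a[1],a[0]]); q=W[...,:2]-p[:2]; u,w,z=q@a,q@b,Z-(p[2]-60)
S=(hsv[...,0]>12)&(hsv[...,0]<34)&(hsv[...,1]>50)&(hsv[...,2]>110)&(np.abs(w)<25)
for k in range(0,230,15):
    m=S&(np.abs(u-k)<7.5)&(z>-10)&(z<100)
    if m.sum()>10: print(k,np.median(z[m]).round(1),np.median(w[m]).round(1),end="; ")
E
python3 rail.py
```

```text
t: 57.43
ee_pos: [363.6, 102.9, 294.8]
orientation: [2.449, 1.967, -0.0]
ft_force: [0.4, 0.5, -1.3]
width: 15.8
grasp_force: 30.0
[363.6 102.9 294.8] 77.53Traceback (most recent call last):
  File "rail.py", line 5, in <module>
    c,s,a=cv2.minAreaRect(P[:,:2].astype(np.float32)); print("bar",len(P),np.round(c,1),np.round(s,1),round(a,1),np.percentile(P[:,2],[50,90,97]).round(1))
                                                                                                                 ~~~~~~~~~~~~~^^^^^^^^^^^^^^^^^^^
    return _quantile_unchecked(
        a, q, axis, out, overwrite_input, method, keepdims, weights)
    return _ureduce(a,
                    func=_quantile_ureduce_func,
    ...<5 lines>...
                    overwrite_input=overwrite_input,
                    method=method)
    r = func(a, **kwargs)
    result = _quantile(arr,
                       quantiles=q,
    ...<2 lines>...
                       out=out,
                       weights=wgt)
    slices_having_nans = np.isnan(arr[-1, ...])
                                  ~~~^^^^^^^^^
IndexError: index -1 is out of bounds for axis 0 with size 0
```

```bash
python3 - <<'E'
from h import *
for f in ("w8.npz","w9.npz","w7.npz"):
    g=dict(np.load(f)); W=g["W"]; X,Y,Z=[W[...,i] for i in range(3)]; hsv=cv2.cvtColor(g["im"],cv2.COLOR_RGB2HSV)
    P=W[(Z>200)&(Z<212)&(X<480)&(X>310)&(Y>280)&(Y<360)&(hsv[...,1]<80)]
    if len(P)<30: print(f,len(P)); continue
    v=cv2.fitLine(P[:,:2].astype(np.float32),cv2.DIST_HUBER,0,.01,.01).ravel(); t=(P[:,:2]-v[2:])@v[:2]
    e=np.array([v[2:]+k*v[:2] for k in np.percentile(t,[0.5,99.5])]); print(f,"ang",np.degrees(np.arctan2(v[1],v[0])).round(2),"ends",e.round(1).tolist(),"mid",e.mean(0).round(1),np.percentile(Z[(Z>200)&(Z<212)&(X<480)&(X>310)&(Y>280)&(Y<360)],[50,97]))
E
```

```text
w8.npz ang -12.66 ends [[340.4, 335.0], [448.8, 310.6]] mid [394.6 322.8] [204.74151817 206.52143025]
w9.npz ang -12.87 ends [[341.8, 335.2], [448.8, 310.7]] mid [395.3 323. ] [204.70642885 206.59128041]
w7.npz 0
```

```bash
python3 -m creep '[-0.001,-0.006,0,-0.005,-0.001,-0.006,0,-0.005,-0.001,-0.006,-0.03,-0.005,-0.001,-0.006,-0.06,-0.005,-0.001,-0.006,-0.068,-0.005,-0.001,-0.006,-0.068,-0.005,-0.001,-0.006,-0.068,-0.005]'
python3 tilt.py | head -2
```

```text
t: 58.07
ee_pos: [361.9, 96.7, 227.3]
orientation: [-2.455, -1.96, 0.001]
ft_force: [-0.9, 0.4, -0.8]
width: 15.5
grasp_force: 30.0
[361.9  96.7 227.3] 77.2 [-0.9  0.4 -0.8] 15.536540389343733
wrist [(90, 16.4, 0.4), (105, 16.4, 0.1), (120, 16.6, 0.1), (135, 16.6, 0.1)] u max 130.6
```

```bash
python3 -m creep '[0.0015,0.012,0,0,0.004,0.032,0,0,0.0065,0.052,0,0,0.009,0.072,0,0,0.0113,0.092,0,0,0.0137,0.112,0,0,0.0162,0.132,0,0,0.0186,0.152,0,0,0.021,0.172,0,0,0.0218,0.1785,0,0]'
python3 -m creep '[0,0,0,0,0,0,0,0,0,0,0,0]'
```

```text
t: 59.05
ee_pos: [384.6, 278.0, 228.4]
orientation: [-2.453, -1.962, -0.006]
ft_force: [0.3, 0.6, -1.2]
width: 16.1
grasp_force: 30.0
t: 59.3
ee_pos: [383.1, 274.5, 227.2]
orientation: [2.455, 1.96, -0.001]
ft_force: [0.1, -0.3, -1.3]
width: 15.6
grasp_force: 30.0
```

```bash
python3 -m creep '[0.0005,0.0005,-0.01,0,0.0005,0.0005,-0.02,0,0.0005,0.0005,-0.025,0,0.0005,0.0005,-0.0265,0,0.0005,0.0005,-0.0265,0,0.0005,0.0005,-0.0265,0]'
python3 -m creep '[0,0,-0.001,0,0,0,-0.002,0,0,0,-0.0025,0,0,0,-0.0025,0]'
```

```text
t: 59.8
ee_pos: [383.8, 275.7, 200.2]
orientation: [-2.455, -1.96, 0.001]
ft_force: [-0.0, 0.2, -1.0]
width: 15.9
grasp_force: 30.0
t: 60.13
ee_pos: [383.8, 275.9, 198.0]
orientation: [-2.455, -1.96, -0.0]
ft_force: [0.9, -0.2, -0.2]
width: 15.6
grasp_force: 30.0
```

```bash
python3 -m creep '[0,0,-0.0008,0,0,0,-0.0015,0,0,0,-0.0015,0]'; python3 rail.py 2>&1 | head -12
```

```text
t: 60.38
ee_pos: [384.0, 276.0, 197.3]
orientation: [2.455, 1.961, 0.001]
ft_force: [-3.2, -2.8, 7.3]
width: 16.2
grasp_force: 30.0
[384.  276.  197.3] 77.23
bar 5319 [391.1 308.3] [ 44.2 116. ] 77.3 [204.6 206.  206.5]
line [ 9.76000e-01 -2.19000e-01  3.94341e+02  3.22970e+02]
ends [[339.1, 335.4], [449.8, 310.5]]
0 83.4 0.1; 15 83.6 0.5; 30 83.9 0.5; 45 84.2 0.5; 60 84.4 0.5; 75 84.6 0.5; 90 83.5 0.5; 105 17.1 0.6; 120 17.5 0.6; 135 17.5 0.1;
```

The hook has bar contact, with the bar at stick x≈48. Release.

```bash
python3 -m creep '[0,0,0.0007,0,0,0,0.0007,0]'
python3 -m creep '[0,0,0,0,0,0,0,0,0,0,0,0,0,0,0,0,0,0,0,0,0,0,0,0,0,0,0,0,0,0,0,0,0,0,0,0]' 0.5
python3 -m creep '[0,0,0.01,0,0,0,0.03,0,0,0,0.06,0,0,0,0.1,0,0,0,0.1,0,0,-0.03,0.12,0,0,-0.07,0.14,0,0,-0.1,0.14,0,0,-0.1,0.14,0,0,-0.1,0.14,0]'
python3 -m creep '[0,0,0,0,0,0,0,0,0,0,0,0,0,0,0,0,0,0,0,0,0,0,0,0,0,0,0,0,0,0,0,0,0,0,0,0]'
cat > fin.py <<'E'
from h import *
d=np.array([.2195,.9756]);b=np.array([.9756,-.2195]);c=np.array([394.3,322.5])
for cam in ("wrist","top","side"):
    g=grab(cam);W=cloud(g);hsv=cv2.cvtColor(g["im"],cv2.COLOR_RGB2HSV);q=W[...,:2]-c;u,v,z=q@d+48,q@b,W[...,2]
    S=(hsv[...,0]>12)&(hsv[...,0]<34)&(hsv[...,1]>50)&(hsv[...,2]>100)&(np.abs(v)<45)&(u>-75)&(u<225)&(z>90)&(z<260)
    r=[]
    for k in range(-60,225,20):
        w=S&(np.abs(u-k)<10)
        if w.sum()>8: t=w&(z>np.percentile(z[w],85)-4); r.append((k,float(np.median(z[t]).round(1)),float(np.median(v[t]).round(1)),int(w.sum())))
    print(cam,r)
E
python3 fin.py
```

```text
t: 60.6
ee_pos: [384.0, 275.9, 197.5]
orientation: [2.455, 1.96, 0.001]
ft_force: [-0.1, -0.2, 2.2]
width: 15.5
grasp_force: 30.0
t: 61.35
ee_pos: [383.8, 275.8, 197.2]
orientation: [-2.455, -1.96, 0.0]
ft_force: [-0.2, 0.2, 0.4]
width: 44.2
grasp_force: 0.0
t: 62.18
ee_pos: [384.1, 174.9, 338.2]
orientation: [2.457, 1.957, 0.003]
ft_force: [-0.0, 0.2, 0.2]
width: 43.8
grasp_force: 0.0
t: 62.93
ee_pos: [383.8, 175.9, 337.1]
orientation: [-2.455, -1.961, 0.0]
ft_force: [0.1, -0.1, 0.1]
width: 43.9
grasp_force: 0.0
wrist [(-60, 158.6, -0.3, 208), (-40, 157.9, -0.1, 360), (-20, 224.2, -0.0, 441), (0, 223.8, 0.1, 610), (20, 222.9, -0.1, 622), (40, 221.9, 0.1, 680), (60, 221.4, 0.2, 244), (80, 152.0, 7.5, 52)]
top [(60, 222.8, 1.9, 43), (80, 220.2, -0.6, 49), (100, 152.3, 4.3, 28), (120, 150.9, -1.8, 49), (140, 151.5, 0.9, 48), (160, 148.7, -1.3, 49), (180, 149.5, -1.8, 45), (200, 146.8, -1.9, 37)]
side [(-60, 160.5, -0.6, 35), (-40, 160.0, 0.4, 21), (-20, 223.0, -0.6, 100), (0, 225.1, -1.0, 33), (20, 224.7, -0.5, 31), (40, 224.0, -0.9, 33), (60, 223.8, -0.5, 34), (80, 222.9, 0.8, 27), (100, 151.8, -0.9, 22), (120, 152.3, -0.3, 14), (180, 149.2, -0.3, 17), (200, 148.3, -0.4, 15)]
```

```bash
python3 -m creep '[0.02,-0.03,0.02,0,0.04,-0.06,0.02,0,0.06,-0.09,0.02,0,0.08,-0.12,0.02,0,0.08,-0.12,0.02,0,0.08,-0.12,0.02,0,0.08,-0.12,0.02,0,0.08,-0.12,0.02,0,0.08,-0.12,0.02,0,0.08,-0.12,0.02,0]'
python3 fin.py; python3 ball.py; python3 tray.py | head -1
```

```text
t: 63.92
ee_pos: [463.4, 56.7, 357.3]
orientation: [-2.453, -1.962, -0.0]
ft_force: [-0.2, -0.1, 0.3]
width: 43.6
grasp_force: 0.0
wrist [(-60, 158.5, 0.6, 230), (-40, 157.8, 0.7, 392), (-20, 157.1, 2.0, 235)]
top [(-60, 159.2, -0.7, 37), (-40, 159.6, -1.8, 50), (-20, 225.2, -0.9, 64), (0, 225.6, 0.0, 58), (20, 223.2, -0.8, 59), (40, 221.8, -1.2, 67), (60, 221.6, 1.0, 52), (80, 220.8, -0.2, 53), (100, 151.3, 3.5, 25), (120, 151.4, -0.5, 52), (140, 150.3, -1.7, 46), (160, 148.7, -0.8, 49), (180, 147.6, 0.3, 49), (200, 146.7, -0.5, 35)]
side [(-60, 159.2, 0.3, 34), (-40, 159.0, -0.3, 24), (-20, 223.5, -0.2, 99), (0, 226.0, 0.2, 32), (20, 224.8, -1.1, 35), (40, 224.1, 1.1, 35), (60, 221.8, -0.0, 28), (80, 221.6, -1.1, 32), (100, 152.8, -0.1, 19), (120, 150.6, -0.6, 16), (180, 149.5, 1.3, 13), (200, 147.9, -3.1, 15)]
side 46 [470.2  -1.6 131.8] (np.float64(-101.12160140702518), np.float64(-155.26673189474312))
wrist 285 [471.9   7.  132. ] (np.float64(-100.13187941823725), np.float64(-146.51344753481195))
top 3 [469.6  -3.3 135.5] (np.float64(-101.64772626426571), np.float64(-156.96327950930922))
top brass px 179 [  3. 165.  25.]
```

```bash
python3 -c "
from workcell import ticket
print(ticket.close_job())"
```

```text
the job is handed in; nothing more can be done
None
```

Job handed in at about 64 s: all four pulls went through the running machine into the tray (the last lodged on the tray wall past the exit, so I nudged it down from above with the stick), the switch is off, and the stick hangs by its hook, steady and about 2.5° nose-down.

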